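Meter heat sinks from a tipped bin into the kit box

TASK

Kit out the next board: press on the kit box's flush cover and slide it fully open, then lift the parts bin off its mat and, with its mouth low over the open chamber, tip it little by little, never past 40 degrees, until the heat sinks begin to slide, so that just two or three of the five drop in. Level the bin with the rest still in it, set it back upright on its mat, turned as it stood, let go of it, and slide the cover fully shut. Leave everything else on the bench alone.

Things in the scene. Friction and masses are not known exactly. Their poses are not given: they have to be found in the camera images.
- box: Heavy fixed dark steel kit box, 140 (x) x 260 (y) x 80 mm high; origin under its centre on the bench. Its +y half is an open-topped chamber (inside x -60..60, y 1..124 mm, floor at z 6 mm); its -y half is a solid deck recessed 6 mm (top at z 74 mm). A flat cover lies flush between its side rails and end walls (rail tops at z 80 mm).
- cover (a joint): How far the flush cover has slid, m: 0 = chamber fully shut, 0.126 = fully open (cover over the deck). The cover slides along the box's -y as it opens, stays where it is left and takes about 2 N to move. It is a bare aluminium plate 128 (x) x 122 (y) x 6 mm without any handle or edge to push; press on it with the shut fingertips (about 8 to 20 N) and drag. May start up to 15 mm open.
- cover_top (a point): Centre of the cover's top face (moves with the cover), 80 mm above the bench.
- chamber (a point): Fixed point in the middle of the chamber's mouth, 80 mm above the bench.
- mat: Thin fixed black rubber mat, 250 (x) x 120 (y) x 3 mm, the bin's place; origin under its centre. The bin starts on it, about aligned with it.
- bin: Loose grey plastic parts bin, 208 (x) x 76 (y) mm, 40 mm high walls, floor 4 mm thick, 0.28 to 0.42 kg empty; origin under its centre (underside). Open at the top and at its -x end (the mouth, at x = -104 mm, no lip); walls at both sides and at +x. Smooth floor, but the last 54 mm before the mouth are black rubber. A carrying bar bridges it.
- bin_mouth (a point): Middle of the bin's mouth edge: the floor's open end, at x = -104 mm, y = 0, z = 0 of the bin.
- bin_bar (a point): Centre of the bin's carrying bar: a flat-sided bar 22 (bin x) x 24 (z) mm that runs 76 mm clear along the bin's y, 10 mm towards +x from the bin's middle and 90 mm above its underside. Grip it across its 22 mm.
- sink1: Heat sink 1 of 5 (1 is nearest the bin's mouth, 5 the back): finned aluminium block 36 (along the bin) x 60 (across it) x 20 mm high, 60 g; origin under its centre, on its underside. They lie loose in one row in the bin, touching or nearly, sink 1's front about 19 mm inside the mouth. They begin to slide out when the bin is tilted mouth-down by roughly 22 to 29 degrees (it differs from run to run); the fewer are left, the steeper the last ones need it.
- sink2: Heat sink 2 of 5 (1 is nearest the bin's mouth, 5 the back): finned aluminium block 36 (along the bin) x 60 (across it) x 20 mm high, 60 g; origin under its centre, on its underside. 
- sink3: Heat sink 3 of 5 (1 is nearest the bin's mouth, 5 the back): finned aluminium block 36 (along the bin) x 60 (across it) x 20 mm high, 60 g; origin under its centre, on its underside. 
- sink4: Heat sink 4 of 5 (1 is nearest the bin's mouth, 5 the back): finned aluminium block 36 (along the bin) x 60 (across it) x 20 mm high, 60 g; origin under its centre, on its underside. 
- sink5: Heat sink 5 of 5 (1 is nearest the bin's mouth, 5 the back): finned aluminium block 36 (along the bin) x 60 (across it) x 20 mm high, 60 g; origin under its centre, on its underside. 
- driver: Bystander: blue-handled screwdriver, loose on the bench; leave it alone. About 170 mm long, 30 mm thick, lying along x.
- jar: Bystander: small amber jar, loose on the bench; leave it alone. 38 mm wide, 50 mm high.
- meter: Bystander: red handheld meter, loose on the bench; leave it alone. 150 x 80 x 35 mm.
- spool: Bystander: metal solder spool, loose on the bench; leave it alone. 64 mm wide, 50 mm high.
- square: Bystander: dark steel try square, loose on the bench; leave it alone. 160 mm long, 10 mm high.
Mind the look-alikes: they are no part of the job. What is shaped like the bin but green is not meant. Leave any green look-alike of the sink5 alone.

How it is judged:
By the outcome, as a careful person would: the job done as asked, in the order asked, and still so for the second after the job is handed in, with the robot touching nothing.
It also fails if it takes over 72 s, if anything falls off the work surface, if the arm or the gripper's body presses on something with over 40 N, if the wrist force passes 120 N, or if a joint passes its speed limit or range.

ROBOT

A 6-joint arm with a two-finger parallel gripper is mounted at the origin on the work surface. World frame = base frame: x ahead of the robot, y to its left, z up, the work surface at z = 0. Lengths are in m, angles in degrees, forces in N, time in s.
With the tool pointing down it reaches from about 0.4 to 0.925 m from the base axis. Payload 3.4 kg.
Tool frame: the origin (TCP) lies at the very end of the fingers, on their centre line; the grasp point (between the pads) lies 19 mm behind it; x points along the fingers, z is the direction in which the jaws open and shut, and the axes are right-handed (so a half turn about x gives the same grasp; the last joint's range is limited). The gripper opens to 85 mm and grips with 20 to 120 N. Pads are 22 mm wide; open, the fingers measure 114 mm over their backs; the gripper's body (76 mm by 85 mm) begins 54 mm behind the grasp point. The pads swing forward as they close: fully open they stand 13 mm farther back than shut.
Start: joints at [-81.045, 17.578, 86.31, -0, 76.112, -4.211], TCP at [0.131, -0.56, 0.199] pointing down, gripper open.
Joint ranges: [-179.03, 179.03], [-60, 130.46], [8.19, 133.38], [-81.62, 261.62], [5.75, 156.47], [-153.77, 153.77]. Speed limits (degrees/s): [147.25, 147.25, 180, 180, 180, 180].

INTERFACE

Orientations are given as a 3x3 rotation matrix whose columns are the frame's x, y, z axes.
In Python, from workcell import bot, imaging gives the robot as it stands.
- The arm moves only by the tool move_arm, never from a script. Its argument "moves" is a list of rows, each an object of numbers: "x", "y", "z": the shift along the tool's x, y, z in m; "rx", "ry", "rz": the turn, a rotation vector about the tool's x, y, z in degrees. A call has exactly 8 rows; each row is the pose to reach, as a shift and turn from the pose commanded when the call began, along the tool's axes at that moment; what a row does not reach only later rows make up. A row lasts 1/8 s, in which the tool goes at most 62.5 mm and 10.7 degrees, less where a joint would pass 70% of its speed; a pose out of reach is approached as far as the arm can. A call with a gripper value outside its range is refused whole. "claw" is the closure, from 0 (fully open) to 1 (shut), set as the call begins (left out, the last holds). The fingers move at their own pace and stop on an object; "grip_force" is the grip in N (left out, the last holds). Time passes only in rows, so rows that repeat a pose let the fingers close, or fill a call up. It gives the time, the measured TCP pose, the force and the opening at its end, in the units of the state.
- bot.sense(): the state, without advancing time (a new reading comes with each control period).
- imaging.camera(name): name is "scene" or "side" or "wrist"; returns a dict with "image" (420x560x3 uint8, blue, green, red), "range_z" (420x560 float32, m along the optical axis (not along the pixel's ray), 0 where there is no reading), "mtx" (3x3 intrinsics, pixels), "origin" and "orientation" of the camera in the world. Camera axes: x right, y up, looking along -z (the intrinsics and any distortion apply to the point x, -y, -z); pixel columns grow to the right and rows downward; lengths in m; the calibration is good to about 2 mm. A picture is of the moment at which its call begins.
- bot.sign_off(): hands the job in, once; it reports no verdict.
The state is a dict: "time": time; "qpos": joint angles; "joint_vel": joint speeds; "tau": joint torques, N m; "tool_pos": TCP position; "orientation": TCP orientation; "wrist_force": force on the tool from outside, world axes, zero at the start; "torque": the same for the moment, N m; "grip_width": opening from 0.0 (shut) to 1.0 (fully open).
Only numpy, scipy, OpenCV 4.12 (cv2) and the standard library are available. Lean on these libraries where they do the work, as an engineer would, in place of code of your own. Each camera call takes 0.05 s, during which the arm holds its last target.

## Working session

There is one attempt and no reset: what is moved stays moved. The work goes in short steps, Python scripts to look and compute and a tool call to move; the robot and the scene stay as the last step left them, time stands still between calls to the robot, and variables do not carry over. Pictures are saved under pics/ and viewed, and the job is handed in when it is done.

Besides the shell and the picture viewer there is one more tool, called after "Request:" in YAML: its name, and indented under it one key for each argument. move_arm: Moves the arm, as the interface text tells. Its arguments: {"type":"object","properties":{"moves":{"type":"array"},"claw":{"type":"number"},"grip_force":{"type":"number"}},"required":["moves"]}

```bash
mkdir -p pics; ls; cat > h.py <<'E'
import numpy as np, cv2
from workcell import bot, imaging
def snap(name,fn):
    c=imaging.camera(name); cv2.imwrite('pics/'+fn,c['image']); np.savez('pics/'+fn[:-4]+'.npz',**c); return c
def load(fn): return dict(np.load('pics/'+fn+'.npz'))
def cloud(c):
    d=c['range_z']; K=c['mtx']; h,w=d.shape
    v,u=np.mgrid[:h,:w]
    P=np.stack([(u-K[0,2])/K[0,0]*d,-(v-K[1,2])/K[1,1]*d,-d],-1)
    return P@np.array(c['orientation']).T+np.array(c['origin'])
def ray(c,u,v,z):
    K=c['mtx'];r=np.array([(u-K[0,2])/K[0,0],-(v-K[1,2])/K[1,1],-1])@np.array(c['orientation']).T
    o=np.array(c['origin']);return o+r*(z-o[2])/r[2]
def proj(c,p):
    K=c['mtx'];q=(np.array(p)-c['origin'])@np.array(c['orientation']);return K[0,2]-K[0,0]*q[0]/q[2],K[1,2]+K[1,1]*q[1]/q[2]
E
python3 - <<'E'
from h import *
for n in ['scene','side','wrist']:
    c=snap(n,n+'0.png'); print(n,c['mtx'],c['origin'],np.round(c['orientation'],3),[k for k in c])
s=bot.sense();print({k:np.round(v,3).tolist() for k,v in s.items()})
E
```

```text
pics
scene [[536.54555909   0.         283.30592001]
 [  0.         536.54555909 203.60061923]
 [  0.           0.           1.        ]] [1.2776097  0.55718919 1.43211743] [[-0.553 -0.666  0.501]
 [ 0.833 -0.448  0.324]
 [ 0.009  0.596  0.803]] ['image', 'range_z', 'mtx', 'origin', 'orientation']
side [[483.949342     0.         279.57920139]
 [  0.         483.949342   205.98304005]
 [  0.           0.           1.        ]] [-0.11905099  0.92675433  0.90473539] [[-0.875  0.283 -0.394]
 [-0.485 -0.528  0.697]
 [-0.011  0.801  0.599]] ['image', 'range_z', 'mtx', 'origin', 'orientation']
wrist [[332.91288054   0.         283.96395706]
 [  0.         332.91288054 209.90187123]
 [  0.           0.           1.        ]] [ 0.2086939  -0.5411845   0.37431186] [[ 0.229  0.924  0.305]
 [-0.974  0.218  0.07 ]
 [-0.002 -0.313  0.95 ]] ['image', 'range_z', 'mtx', 'origin', 'orientation']
{'time': 0.15, 'qpos': [-81.044, 17.615, 86.365, -0.001, 76.112, -4.212], 'joint_vel': [0.061, -0.116, -0.223, -0.023, -0.005, 0.057], 'tau': [0.001, -45.798, -25.222, -0.0, 0.009, -0.0], 'tool_pos': [0.131, -0.559, 0.198], 'orientation': [[-0.0, 0.974, 0.228], [0.002, 0.228, -0.974], [-1.0, 0.0, -0.002]], 'wrist_force': [-0.05, 0.133, 0.117], 'torque': [-0.015, 0.008, 0.003], 'grip_width': 1.0}
```

View pics/scene0.png

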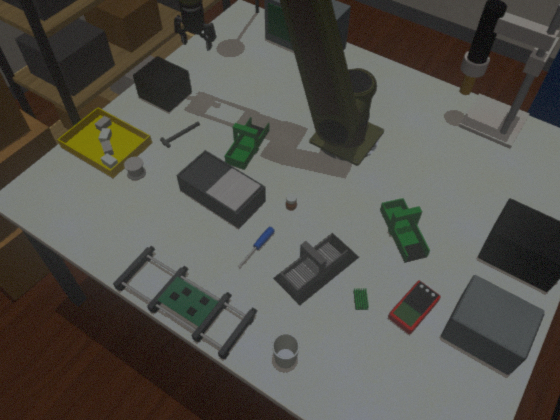

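View pics/side0.png

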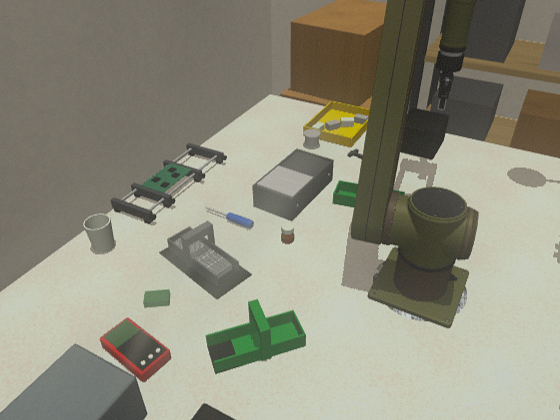

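View pics/wrist0.png

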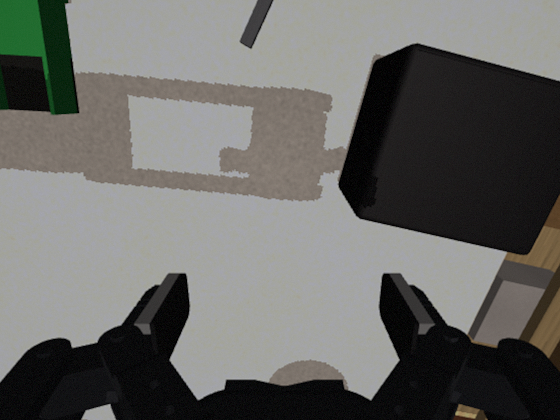

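The grey bin is at scene (315,265) and side (205,260). The green bin look-alikes are at scene (248,143) and (405,230), and a green sink is at (361,298). The kit box is at scene (222,188), with its light cover at (237,190). Next I'll measure and crop.

```bash
python3 - <<'E'
from h import *
for n in ['scene0','side0']:
    c=load(n); P=cloud(c); print(n)
    Z=P[...,2]
    # box: top points z 0.07-0.09 near image region
    u0,u1,v0,v1 = (170,270,145,230) if n=='scene0' else (245,340,145,220)
    R=P[v0:v1,u0:u1].reshape(-1,3); I=c['image'][v0:v1,u0:u1].reshape(-1,3)
    m=(R[:,2]>.066)&(R[:,2]<.09); print('box',cv2.minAreaRect(R[m][:,:2].astype(np.float32)*1000),np.median(R[m][:,2]))
    m2=m&(I.mean(1)>95); print('cover',cv2.minAreaRect(R[m2][:,:2].astype(np.float32)*1000), m2.sum(),np.median(R[m2],0))
    u0,u1,v0,v1 = (265,365,225,310) if n=='scene0' else (155,260,215,300)
    R=P[v0:v1,u0:u1].reshape(-1,3)
    for a,b in [(.001,.006),(.034,.05),(.07,.12),(.095,.11)]:
        m=(R[:,2]>a)&(R[:,2]<b)
        print('bin',a,b,m.sum(),cv2.minAreaRect(R[m][:,:2].astype(np.float32)*1000),np.median(R[m][:,2]))
    # bench plane check
    print('bench',np.median(Z[(abs(Z)<.02)]))
    img=c['image']
    x=(150,120,230,200) if n=='scene0' else (140,130,220,180)
    cr=img[x[1]:x[1]+x[3],x[0]:x[0]+x[2]]
    cv2.imwrite('pics/crop_'+n+'.png',cv2.resize(np.clip(cr*1.5,0,255).astype(np.uint8),None,fx=3,fy=3,interpolation=cv2.INTER_CUBIC))
E
```

```text
scene0
box ((469.60809326171875, -211.0727081298828), (267.4543762207031, 149.52598571777344), 86.01225280761719) 0.0766690350796021
cover ((466.3788757324219, -207.58816528320312), (254.4219207763672, 137.36660766601562), 86.51631164550781) 1163 [ 0.47411594 -0.15573232  0.0790373 ]
bin 0.001 0.006 2031 ((524.0963745117188, 193.50462341308594), (297.2468566894531, 318.91387939453125), 33.79690170288086) 0.0027341975147703312
bin 0.034 0.05 321 ((538.8370361328125, 192.04183959960938), (88.80960083007812, 209.38168334960938), 75.28941345214844) 0.04077981290476829
bin 0.07 0.12 331 ((546.2339477539062, 188.25271606445312), (92.32112121582031, 27.931411743164062), 75.087158203125) 0.10202837206795046
bin 0.095 0.11 238 ((546.416015625, 188.97402954101562), (90.6955337524414, 27.929853439331055), 75.43133544921875) 0.10333937647702574
bench -0.0004465201866341584
side0
box ((470.89227294921875, -211.35658264160156), (267.6920166015625, 147.04071044921875), 87.25544738769531) 0.07909271902218096
cover ((472.64892578125, -211.0601806640625), (267.0698547363281, 145.5702362060547), 86.68024444580078) 1989 [ 0.47325972 -0.17962652  0.07954878]
bin 0.001 0.006 3635 ((557.7617797851562, 166.2694091796875), (313.3128662109375, 352.3155212402344), 30.95043182373047) 0.002710431706674288
bin 0.034 0.05 465 ((538.906005859375, 190.24496459960938), (89.95116424560547, 212.0475616455078), 74.22037506103516) 0.04169725280584147
bin 0.07 0.12 456 ((416.8409423828125, 230.04916381835938), (91.29667663574219, 300.6291809082031), 72.24675750732422) 0.10127777995271703
bin 0.095 0.11 291 ((416.8409423828125, 230.04916381835938), (91.29667663574219, 300.6291809082031), 72.24675750732422) 0.10547557189710177
bench 0.001331014820855403
```

View pics/crop_scene0.png

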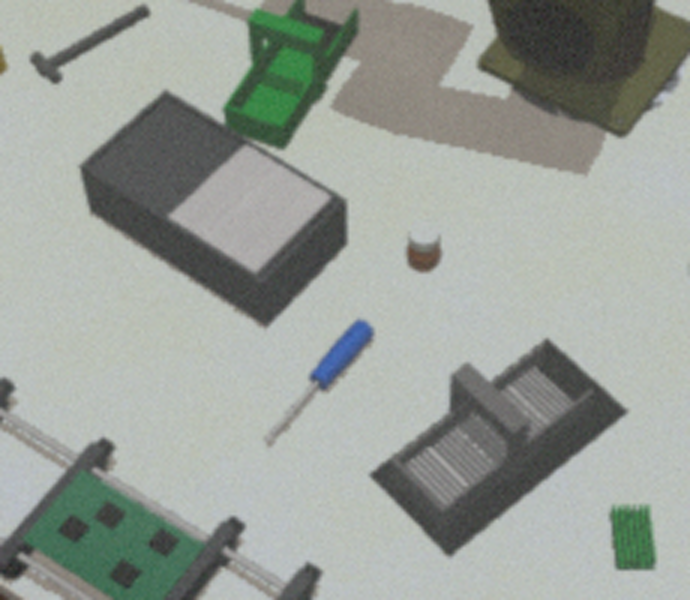

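View pics/crop_side0.png

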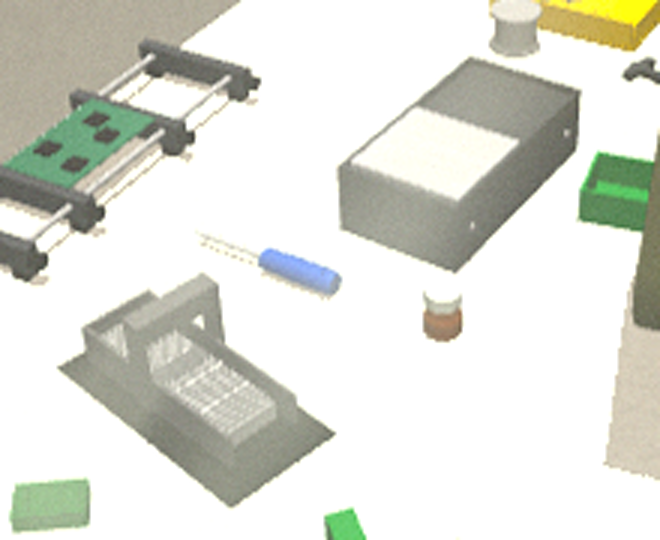

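```bash
cat >> h.py <<'E'
def fr(x,y,yaw,z=0):
    a=np.radians(yaw);R=np.array([[np.cos(a),-np.sin(a),0],[np.sin(a),np.cos(a),0],[0,0,1]])
    return lambda p:R@np.array(p,float)+[x,y,z]
BOX=fr(.470,-.211,-3.5); BIN=fr(.539,.191,-15,.003)
def overlay(c,img,s,off,polys):
    for f,pts,col in polys:
        q=np.array([[(np.array(proj(c,f(p)))-off+.5)*s] for p in pts]).astype(np.int32)
        cv2.polylines(img,[q],True,col,1)
def rect(x0,x1,y0,y1,z): return [(x0,y0,z),(x1,y0,z),(x1,y1,z),(x0,y1,z)]
E
cat > ov.py <<'E'
from h import *
S=[]
for n,x in [('scene0',(160,130,220,180)),('side0',(140,130,220,180))]:
    c=load(n);s=3
    cr=c['image'][x[1]:x[1]+x[3],x[0]:x[0]+x[2]]
    im=cv2.resize(np.clip(cr*1.3,0,255).astype(np.uint8),None,fx=s,fy=s,interpolation=cv2.INTER_CUBIC)
    overlay(c,im,s,np.array(x[:2]),[(BOX,rect(-.07,.07,-.13,.13,.08),(0,0,255)),(BOX,rect(-.064,.064,0.002,.124,.08),(255,0,0)),
     (BIN,rect(-.104,.104,-.038,.038,.04),(0,0,255)),(BIN,rect(-.001,.021,-.038,.038,.102),(0,200,255)),(BIN,rect(-.125,.125,-.06,.06,0),(255,0,0))])
    cv2.imwrite('pics/ov_%s.png'%n,im)
E
python3 ov.py
```

```text
(no output)
```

View pics/ov_scene0.png

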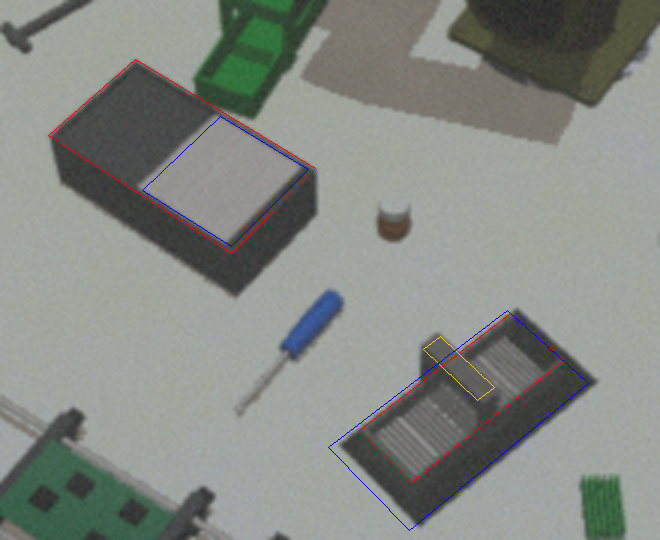

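View pics/ov_side0.png

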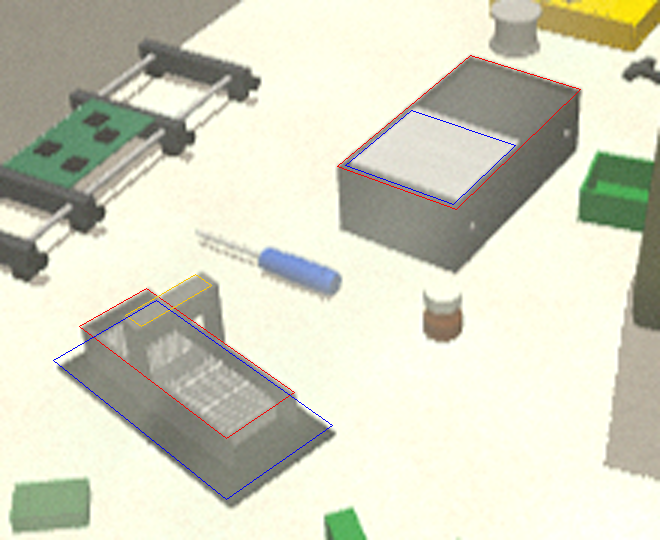

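```bash
cat >> h.py <<'E'
from scipy.spatial.transform import Rotation as Ro
def down(yaw,tilt=0):
    # tool x down, z along heading yaw; tilt: bin mouth(-z tool) down by tilt deg
    a=np.radians(yaw);z=np.array([np.cos(a),np.sin(a),0]);x=np.array([0,0,-1.]);y=np.cross(z,x)
    R=np.stack([x,y,z],1)
    ax=np.array([-np.sin(a),np.cos(a),0])
    return Ro.from_rotvec(-np.radians(tilt)*ax).as_matrix()@R
def delta(p,R,s=None):
    s=s or bot.sense();R0=np.array(s['orientation']);
    d=R0.T@(np.array(p)-s['tool_pos']);r=Ro.from_matrix(R0.T@R).as_rotvec(degrees=True)
    return np.round(d,4),np.round(r,2)
E
python3 - <<'E'
from h import *
p=BOX([0,.06,.11]);print(p)
for z in(.2,.11):
  p[2]=z; print(delta(p,down(-3.5)))
E
```

```text
[ 0.47366291 -0.15111191  0.11      ]
(array([-0.001 ,  0.4268, -0.3194]), array([-7.333e+01, -7.000e-02, -6.000e-02]))
(array([ 0.089 ,  0.4268, -0.3192]), array([-7.333e+01, -7.000e-02, -6.000e-02]))
```

Request:
move_arm:
  moves:
    - {"x": 0, "y": 0.05, "z": -0.038, "rx": -9}
    - {"x": 0, "y": 0.1, "z": -0.075, "rx": -18}
    - {"x": 0, "y": 0.15, "z": -0.112, "rx": -27}
    - {"x": 0, "y": 0.2, "z": -0.15, "rx": -36}
    - {"x": 0, "y": 0.25, "z": -0.187, "rx": -45}
    - {"x": 0, "y": 0.3, "z": -0.225, "rx": -54}
    - {"x": 0, "y": 0.35, "z": -0.262, "rx": -63}
    - {"x": 0.02, "y": 0.4, "z": -0.3, "rx": -72}
  claw: 1
  grip_force: 40

```text
validation failed for argument at $.mo...
```

```bash
python3 - <<'E'
from h import *
s=bot.sense();print(s['time'],s['tool_pos'],s['grip_width'],s['wrist_force'])
p=BOX([0,.06,.092]);print(delta(p,down(-3.5)))
E
```

```text
0.15 [ 0.13086429 -0.55932611  0.198483  ] 1.0002758870968653 [-0.05003626  0.13259231  0.11683257]
(array([ 0.107 ,  0.4268, -0.3192]), array([-7.333e+01, -7.000e-02, -6.000e-02]))
```

Request:
move_arm:
  moves:
    - {"x": 0, "y": 0.05, "z": -0.038, "rx": -9, "ry": 0, "rz": 0}
    - {"x": 0, "y": 0.1, "z": -0.075, "rx": -18, "ry": 0, "rz": 0}
    - {"x": 0, "y": 0.15, "z": -0.112, "rx": -27, "ry": 0, "rz": 0}
    - {"x": 0, "y": 0.2, "z": -0.15, "rx": -36, "ry": 0, "rz": 0}
    - {"x": 0, "y": 0.25, "z": -0.187, "rx": -45, "ry": 0, "rz": 0}
    - {"x": 0, "y": 0.3, "z": -0.225, "rx": -54, "ry": 0, "rz": 0}
    - {"x": 0, "y": 0.35, "z": -0.262, "rx": -63, "ry": 0, "rz": 0}
    - {"x": 0.02, "y": 0.4, "z": -0.3, "rx": -72, "ry": 0, "rz": 0}
  claw: 1
  grip_force: 40

```text
time: 1.15
tool_pos: [0.4525, -0.1781, 0.1814]
orientation: [[0.004, 0.079, 0.997], [-0.002, 0.997, -0.079], [-1.0, -0.002, 0.004]]
wrist_force: [1.1, 0.1, 0.0]
grip_width: 0.001
```

```bash
python3 - <<'E'
from h import *
s=bot.sense();print(s['time'],s['tool_pos'],s['grip_width'],s['wrist_force'])
p=BOX([0,.06,.092]);print(delta(p,down(-3.5)))
E
```

```text
1.15 [ 0.45252287 -0.17810343  0.18138836] 0.000538035507618204 [1.0670261  0.1397603  0.04455334]
(array([0.0894, 0.0287, 0.0186]), array([-1.02,  0.23,  0.1 ]))
```

Request:
move_arm:
  moves:
    - {"x": 0.02, "y": 0.01, "z": 0.006, "rx": -0.4, "ry": 0, "rz": 0}
    - {"x": 0.04, "y": 0.02, "z": 0.012, "rx": -0.8, "ry": 0, "rz": 0}
    - {"x": 0.06, "y": 0.026, "z": 0.018, "rx": -1, "ry": 0, "rz": 0}
    - {"x": 0.075, "y": 0.026, "z": 0.02, "rx": -1, "ry": 0, "rz": 0}
    - {"x": 0.085, "y": 0.026, "z": 0.02, "rx": -1, "ry": 0, "rz": 0}
    - {"x": 0.09, "y": 0.026, "z": 0.02, "rx": -1, "ry": 0, "rz": 0}
    - {"x": 0.093, "y": 0.026, "z": 0.02, "rx": -1, "ry": 0, "rz": 0}
    - {"x": 0.095, "y": 0.026, "z": 0.02, "rx": -1, "ry": 0, "rz": 0}

```text
time: 2.15
tool_pos: [0.4723, -0.1553, 0.0855]
orientation: [[0.001, 0.067, 0.998], [-0.0, 0.998, -0.067], [-1.0, -0.0, 0.001]]
wrist_force: [0.2, 0.5, 0.7]
grip_width: -0.0
```

```bash
python3 - <<'E'
from h import *
s=bot.sense();print(s['time'],s['tool_pos'],s['wrist_force'])
c=snap('scene','s1.png');c=snap('wrist','w1.png')
E
```

```text
2.15 [ 0.47233815 -0.15527517  0.08551141] [0.19636134 0.52782748 0.74443836]
```

View pics/w1.png

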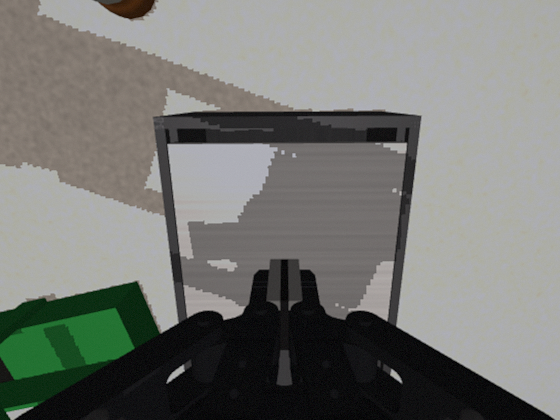

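Request:
move_arm:
  moves:
    - {"x": 0.001, "y": 0, "z": 0, "rx": 0, "ry": 0, "rz": 0}
    - {"x": 0.002, "y": 0, "z": 0, "rx": 0, "ry": 0, "rz": 0}
    - {"x": 0.003, "y": 0, "z": 0, "rx": 0, "ry": 0, "rz": 0}
    - {"x": 0.004, "y": 0, "z": 0, "rx": 0, "ry": 0, "rz": 0}
    - {"x": 0.0045, "y": 0, "z": 0, "rx": 0, "ry": 0, "rz": 0}
    - {"x": 0.005, "y": 0, "z": 0, "rx": 0, "ry": 0, "rz": 0}
    - {"x": 0.0055, "y": 0, "z": 0, "rx": 0, "ry": 0, "rz": 0}
    - {"x": 0.0055, "y": 0, "z": 0, "rx": 0, "ry": 0, "rz": 0}

```text
time: 3.25
tool_pos: [0.4721, -0.1549, 0.0797]
orientation: [[-0.0, 0.067, 0.998], [0.0, 0.998, -0.067], [-1.0, 0.0, -0.0]]
wrist_force: [-0.0, -0.2, 0.8]
grip_width: 0.001
```

Request:
move_arm:
  moves:
    - {"x": 0.0005, "y": 0, "z": 0, "rx": 0, "ry": 0, "rz": 0}
    - {"x": 0.001, "y": 0, "z": 0, "rx": 0, "ry": 0, "rz": 0}
    - {"x": 0.0013, "y": 0, "z": 0, "rx": 0, "ry": 0, "rz": 0}
    - {"x": 0.0016, "y": 0, "z": 0, "rx": 0, "ry": 0, "rz": 0}
    - {"x": 0.002, "y": 0, "z": 0, "rx": 0, "ry": 0, "rz": 0}
    - {"x": 0.002, "y": 0, "z": 0, "rx": 0, "ry": 0, "rz": 0}
    - {"x": 0.002, "y": 0, "z": 0, "rx": 0, "ry": 0, "rz": 0}
    - {"x": 0.002, "y": 0, "z": 0, "rx": 0, "ry": 0, "rz": 0}

```text
time: 4.25
tool_pos: [0.4722, -0.155, 0.0778]
orientation: [[0.0, 0.067, 0.998], [-0.0, 0.998, -0.067], [-1.0, -0.0, 0.0]]
wrist_force: [0.0, 0.1, -0.3]
grip_width: 0.0
```

Request:
move_arm:
  moves:
    - {"x": 0.0005, "y": 0, "z": 0, "rx": 0, "ry": 0, "rz": 0}
    - {"x": 0.001, "y": 0, "z": 0, "rx": 0, "ry": 0, "rz": 0}
    - {"x": 0.0013, "y": 0, "z": 0, "rx": 0, "ry": 0, "rz": 0}
    - {"x": 0.0016, "y": 0, "z": 0, "rx": 0, "ry": 0, "rz": 0}
    - {"x": 0.002, "y": 0, "z": 0, "rx": 0, "ry": 0, "rz": 0}
    - {"x": 0.002, "y": 0, "z": 0, "rx": 0, "ry": 0, "rz": 0}
    - {"x": 0.002, "y": 0, "z": 0, "rx": 0, "ry": 0, "rz": 0}
    - {"x": 0.002, "y": 0, "z": 0, "rx": 0, "ry": 0, "rz": 0}

```text
time: 5.25
tool_pos: [0.4722, -0.155, 0.0758]
orientation: [[0.0, 0.067, 0.998], [-0.0, 0.998, -0.067], [-1.0, -0.0, 0.0]]
wrist_force: [-0.6, 0.6, -0.0]
grip_width: -0.005
```

```bash
python3 - <<'E'
from h import *
c=snap('side','d2.png'); P=cloud(c);
cv2.imwrite('pics/d2c.png',cv2.resize(np.clip(c['image'][110:240,210:390]*1.3,0,255).astype(np.uint8),None,fx=4,fy=4))
E
```

```text
(no output)
```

View pics/d2c.png

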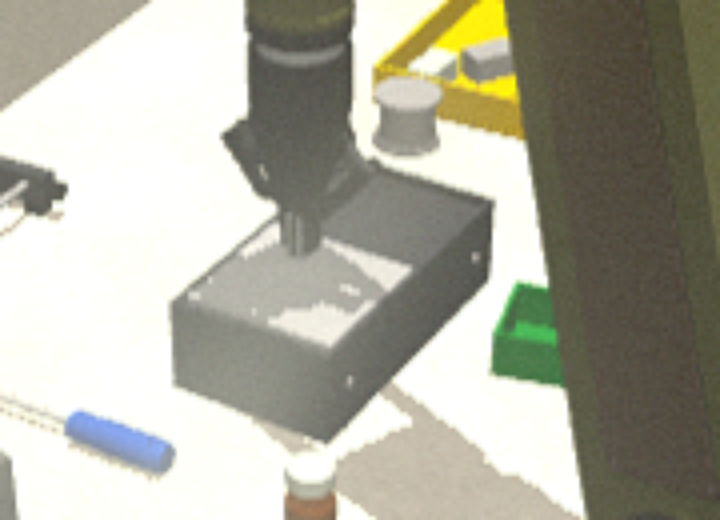

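Request:
move_arm:
  moves:
    - {"x": 0.0005, "y": 0, "z": 0, "rx": 0, "ry": 0, "rz": 0}
    - {"x": 0.001, "y": 0, "z": 0, "rx": 0, "ry": 0, "rz": 0}
    - {"x": 0.0015, "y": 0, "z": 0, "rx": 0, "ry": 0, "rz": 0}
    - {"x": 0.002, "y": 0, "z": 0, "rx": 0, "ry": 0, "rz": 0}
    - {"x": 0.0025, "y": 0, "z": 0, "rx": 0, "ry": 0, "rz": 0}
    - {"x": 0.0025, "y": 0, "z": 0, "rx": 0, "ry": 0, "rz": 0}
    - {"x": 0.0025, "y": 0, "z": 0, "rx": 0, "ry": 0, "rz": 0}
    - {"x": 0.0025, "y": 0, "z": 0, "rx": 0, "ry": 0, "rz": 0}

```text
time: 6.3
tool_pos: [0.4722, -0.155, 0.0733]
orientation: [[0.0, 0.067, 0.998], [-0.0, 0.998, -0.067], [-1.0, -0.0, 0.0]]
wrist_force: [-0.2, -0.3, -0.3]
grip_width: 0.002
```

```bash
python3 - <<'E'
from h import *
for n in['scene','side','wrist']:
    c=snap(n,n+'3.png');P=cloud(c);t=bot.sense()['tool_pos']
    u,v=proj(c,t);print(n,u,v, 'cover z', end=' ')
    for q in [(-.04,.09,.08),(.04,.09,.08),(.04,.05,.08)]:
        a=proj(c,BOX(q));print(np.round(P[int(a[1]),int(a[0])],4),end=' ')
    print()
    w=c['image'][int(v)-40:int(v)+40,int(u)-50:int(u)+50].copy();cv2.circle(w,(50,40),1,(0,0,255),-1)
    cv2.imwrite('pics/'+n+'3c.png',cv2.resize(np.clip(w*1.5,0,255).astype(np.uint8),None,fx=5,fy=5))
import glob
im=np.hstack([cv2.imread('pics/%s3c.png'%n) for n in['scene','side']]);cv2.imwrite('pics/c3.png',cv2.resize(im,(800,320)))
E
```

```text
scene 233.53016370611377 189.46407629074253 cover z [ 0.4331 -0.1216  0.0789] [ 0.5129 -0.1263  0.0778] [ 0.5111 -0.1673  0.0772] 
side 284.90112924743374 182.13516294098216 cover z [ 0.4369 -0.1156  0.0834] [ 0.5194 -0.1272  0.079 ] [ 0.5131 -0.1596  0.0842] 
wrist 284.76338710537914 246.8658971396909 cover z [ 0.4354 -0.1181  0.0811] [ 0.5145 -0.1225  0.0819] [ 0.5126 -0.1624  0.0818]
```

View pics/c3.png

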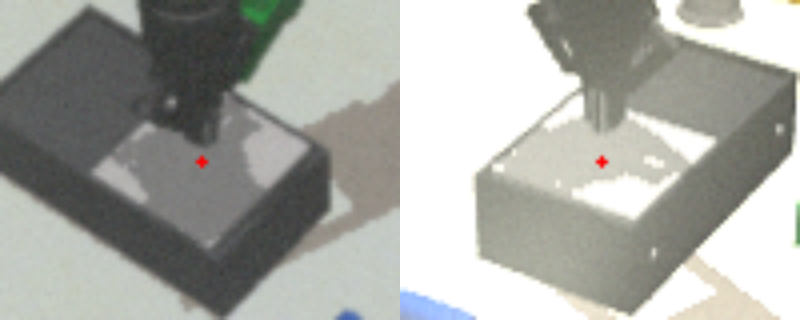

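View pics/wrist3c.png

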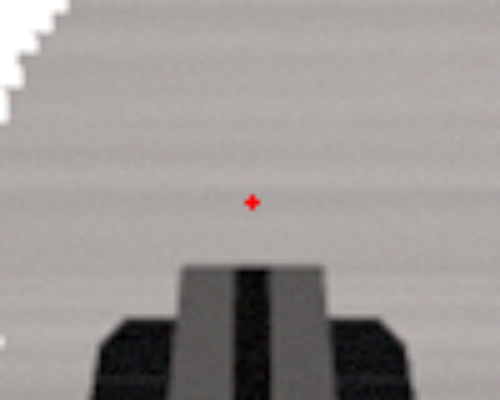

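```bash
python3 - <<'E'
from h import *
c=load('wrist3');P=cloud(c);t=bot.sense()['tool_pos']
# wrist crop origin: u=234+px/5, v=206+py/5
for py in [240,260,264,268,272,280,300,340,380]:
    for px in [205,300]:
        print(py,px,np.round(P[206+py//5,234+px//5]-t,4))
c=load('side3');P=cloud(c)
R=P[150:185,270:300].reshape(-1,3);m=(R[:,2]>.085)&(R[:,2]<.13)
R=R[m]-t;print(R[:,2].min(),np.percentile(R[:,2],[1,5]),np.median(R,0))
E
```

```text
240 205 [-0.0055 -0.0006  0.0074]
240 300 [ 0.0051 -0.0012  0.0076]
260 205 [-0.0057 -0.0028  0.008 ]
260 300 [ 0.0049 -0.0032  0.0085]
264 205 [-0.0057 -0.0028  0.008 ]
264 300 [ 0.0049 -0.0032  0.0085]
268 205 [-0.0038  0.0118  0.0384]
268 300 [0.0049 0.0108 0.0376]
272 205 [-0.0038  0.0115  0.0389]
272 300 [0.0048 0.0106 0.0383]
280 205 [-0.0037  0.0119  0.0416]
280 300 [0.0048 0.0106 0.0401]
300 205 [-0.0037  0.011   0.0436]
300 300 [0.0047 0.0109 0.0445]
340 205 [-0.0035  0.0117  0.0522]
340 300 [0.0045 0.0109 0.0516]
380 205 [-0.0033  0.0116  0.0584]
380 300 [0.0043 0.0111 0.0584]
0.011848687897397694 [0.01185262 0.01196675] [-0.00361689  0.00809697  0.04400213]
```

```bash
python3 - <<'E'
from h import *
t=np.array(bot.sense()['tool_pos'])
a=load('scene3');b=load('side3')
for c in(a,b):
    u,v=proj(c,t)
    for h in (0,.01,.02,.03,.04): print(np.round(np.array(proj(c,t+[0,0,h]))-[u,v],1),end=' ')
    print()
for n,c in(('scene3',a),('side3',b)):
    u,v=map(int,proj(c,t)); 
    w=c['image'][v-30:v+20,u-30:u+30]
    cv2.imwrite('pics/'+n+'d.png',cv2.resize(np.clip(w*2.5,0,255).astype(np.uint8) if n=='scene3' else np.clip(w*1.3,0,255).astype(np.uint8),None,fx=8,fy=8,interpolation=cv2.INTER_NEAREST))
cv2.imwrite('pics/d3.png',cv2.resize(np.hstack([cv2.imread('pics/%sd.png'%n) for n in('scene3','side3')]),(800,333)))
E
```

```text
[0. 0.] [-0.2 -1.9] [-0.4 -3.9] [-0.6 -5.8] [-0.8 -7.8] 
[0. 0.] [-0.  -2.7] [-0.  -5.5] [-0.  -8.2] [ -0.1 -11. ]
```

View pics/d3.png

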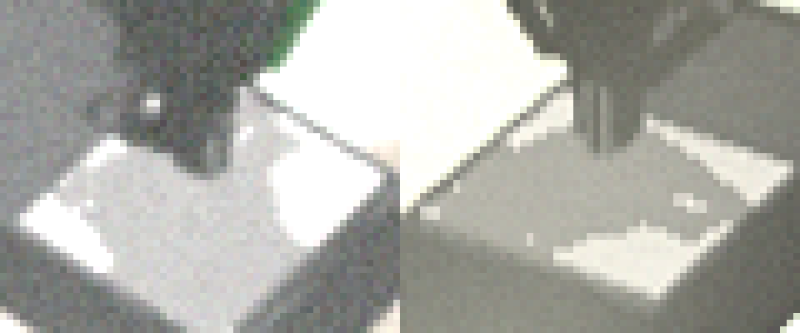

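```bash
python3 - <<'E'
from h import *
t=np.array(bot.sense()['tool_pos'])
for n in('scene3','side3'):
    c=load(n);u,v=proj(c,t)
    for h in (.01,.02,.03,.04): print(h,[np.round(np.array(proj(c,t+[x,.011,h]))-[u,v],1).tolist() for x in(-.008,.008)])
E
```

```text
0.01 [[4.1, -2.1], [1.1, 1.2]]
0.02 [[3.9, -4.0], [0.9, -0.7]]
0.03 [[3.7, -6.0], [0.7, -2.7]]
0.04 [[3.5, -7.9], [0.4, -4.7]]
0.01 [[0.6, -0.2], [-4.0, -1.6]]
0.02 [[0.6, -3.0], [-4.1, -4.4]]
0.03 [[0.5, -5.8], [-4.1, -7.1]]
0.04 [[0.5, -8.6], [-4.1, -9.9]]
```

Request:
move_arm:
  moves:
    - {"x": 0.004, "y": 0, "z": 0, "rx": 0, "ry": 0, "rz": 0}
    - {"x": 0.008, "y": 0, "z": 0, "rx": 0, "ry": 0, "rz": 0}
    - {"x": 0.012, "y": 0, "z": 0, "rx": 0, "ry": 0, "rz": 0}
    - {"x": 0.016, "y": 0, "z": 0, "rx": 0, "ry": 0, "rz": 0}
    - {"x": 0.019, "y": 0, "z": 0, "rx": 0, "ry": 0, "rz": 0}
    - {"x": 0.021, "y": 0, "z": 0, "rx": 0, "ry": 0, "rz": 0}
    - {"x": 0.022, "y": 0, "z": 0, "rx": 0, "ry": 0, "rz": 0}
    - {"x": 0.022, "y": 0, "z": 0, "rx": 0, "ry": 0, "rz": 0}

```text
time: 7.45
tool_pos: [0.4722, -0.155, 0.0512]
orientation: [[-0.0, 0.067, 0.998], [0.0, 0.998, -0.067], [-1.0, 0.0, -0.0]]
wrist_force: [0.3, -0.2, -0.4]
grip_width: -0.003
```

```bash
python3 - <<'E'
from h import *
t=np.array(bot.sense()['tool_pos'])
c=snap('wrist','w4.png');P=cloud(c);u,v=map(int,proj(c,t));print(u,v)
for uu in(279,290):
  for vv in range(v,v+24,1):
    q=P[vv,uu]; print(uu,vv,np.round(q-[0,0,.0],4),c['image'][vv,uu]) if vv%2==0 else 0
E
```

```text
284 246
279 246 [ 0.4702 -0.1406  0.0813] [118 120 125]
279 248 [ 0.4702 -0.1416  0.0813] [117 118 121]
279 250 [ 0.4701 -0.1428  0.081 ] [116 117 122]
279 252 [ 0.47   -0.144   0.0806] [116 116 121]
279 254 [ 0.4699 -0.1453  0.0803] [115 116 120]
279 256 [ 0.4699 -0.1457  0.0816] [116 116 121]
279 258 [ 0.4698 -0.147   0.081 ] [110 112 114]
279 260 [ 0.4702 -0.1431  0.091 ] [56 57 58]
279 262 [ 0.4701 -0.1441  0.0909] [64 64 66]
279 264 [ 0.4702 -0.1435  0.0942] [63 61 64]
279 266 [ 0.4702 -0.1435  0.0959] [61 63 64]
279 268 [ 0.4703 -0.1434  0.098 ] [63 63 66]
290 246 [ 0.4755 -0.1408  0.0816] [118 118 123]
290 248 [ 0.4754 -0.1419  0.0815] [115 116 120]
290 250 [ 0.4754 -0.1427  0.0819] [116 118 121]
290 252 [ 0.4753 -0.1445  0.0805] [116 117 122]
290 254 [ 0.4752 -0.145   0.0817] [113 114 119]
290 256 [ 0.4752 -0.146   0.0818] [117 118 121]
290 258 [ 0.4751 -0.1472  0.0814] [110 111 115]
290 260 [ 0.4752 -0.1441  0.0897] [57 55 58]
290 262 [ 0.4751 -0.1441  0.0917] [62 62 64]
290 264 [ 0.4751 -0.1439  0.094 ] [58 59 61]
290 266 [ 0.4751 -0.144   0.0956] [61 60 62]
290 268 [ 0.475  -0.1434  0.0986] [59 60 62]
```

Request:
move_arm:
  moves:
    - {"x": 0.002, "y": 0, "z": 0, "rx": 0, "ry": 0, "rz": 0}
    - {"x": 0.004, "y": 0, "z": 0, "rx": 0, "ry": 0, "rz": 0}
    - {"x": 0.005, "y": 0, "z": 0, "rx": 0, "ry": 0, "rz": 0}
    - {"x": 0.006, "y": 0, "z": 0, "rx": 0, "ry": 0, "rz": 0}
    - {"x": 0.007, "y": 0, "z": 0, "rx": 0, "ry": 0, "rz": 0}
    - {"x": 0.0075, "y": 0, "z": 0, "rx": 0, "ry": 0, "rz": 0}
    - {"x": 0.008, "y": 0, "z": 0, "rx": 0, "ry": 0, "rz": 0}
    - {"x": 0.008, "y": 0, "z": 0, "rx": 0, "ry": 0, "rz": 0}

```text
time: 8.5
tool_pos: [0.4725, -0.1556, 0.0476]
orientation: [[0.003, 0.066, 0.998], [-0.002, 0.998, -0.066], [-1.0, -0.002, 0.003]]
wrist_force: [-9.2, 2.0, 38.1]
grip_width: -0.0
```

Request:
move_arm:
  moves:
    - {"x": -0.0025, "y": 0, "z": 0, "rx": 0, "ry": 0, "rz": 0}
    - {"x": -0.0028, "y": -0.002, "z": 0, "rx": 0, "ry": 0, "rz": 0}
    - {"x": -0.0028, "y": -0.006, "z": 0, "rx": 0, "ry": 0, "rz": 0}
    - {"x": -0.0028, "y": -0.012, "z": 0, "rx": 0, "ry": 0, "rz": 0}
    - {"x": -0.0028, "y": -0.018, "z": 0, "rx": 0, "ry": 0, "rz": 0}
    - {"x": -0.0028, "y": -0.024, "z": 0, "rx": 0, "ry": 0, "rz": 0}
    - {"x": -0.0028, "y": -0.028, "z": 0, "rx": 0, "ry": 0, "rz": 0}
    - {"x": -0.0028, "y": -0.03, "z": 0, "rx": 0, "ry": 0, "rz": 0}

```text
time: 9.5
tool_pos: [0.4706, -0.1852, 0.0478]
orientation: [[0.002, 0.067, 0.998], [-0.001, 0.998, -0.067], [-1.0, -0.001, 0.002]]
wrist_force: [-3.2, 1.4, 14.6]
grip_width: -0.0
```

```bash
python3 - <<'E'
from h import *
snap('wrist','w5.png')
print(delta(BOX([0,-.07,.0454]),down(-3.5)))
E
```

```text
(array([ 0.0025, -0.0955,  0.0016]), array([-0.34,  0.09,  0.05]))
```

View pics/w5.png

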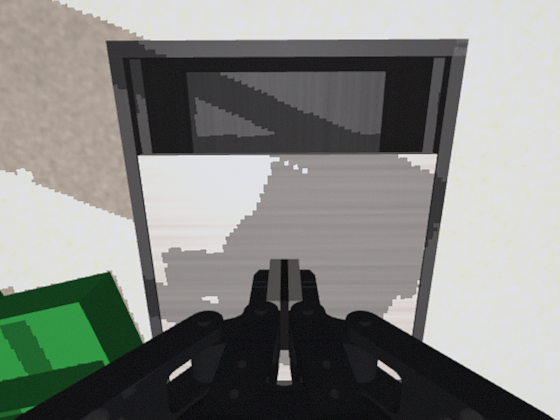

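The cover follows: the chamber is showing at rows 55–153 and the press is 14.6 N. I'll drag on to the stop.

Request:
move_arm:
  moves:
    - {"x": 0, "y": -0.008, "z": 0, "rx": 0, "ry": 0, "rz": 0}
    - {"x": 0, "y": -0.02, "z": 0, "rx": 0, "ry": 0, "rz": 0}
    - {"x": 0, "y": -0.035, "z": 0, "rx": 0, "ry": 0, "rz": 0}
    - {"x": 0, "y": -0.05, "z": 0.001, "rx": 0, "ry": 0, "rz": 0}
    - {"x": 0, "y": -0.065, "z": 0.001, "rx": 0, "ry": 0, "rz": 0}
    - {"x": 0, "y": -0.08, "z": 0.001, "rx": 0, "ry": 0, "rz": 0}
    - {"x": 0, "y": -0.09, "z": 0.001, "rx": 0, "ry": 0, "rz": 0}
    - {"x": 0, "y": -0.097, "z": 0.001, "rx": 0, "ry": 0, "rz": 0}

```text
time: 10.55
tool_pos: [0.465, -0.2788, 0.0478]
orientation: [[0.001, 0.069, 0.998], [0.005, 0.998, -0.069], [-1.0, 0.005, 0.001]]
wrist_force: [-0.3, 12.3, 17.9]
grip_width: -0.0
```

```bash
python3 - <<'E'
from h import *
c=snap('wrist','w6.png')
P=cloud(c)
# box y of cover leading edge along column box x=.03
a=np.radians(-3.5)
for f in('w5','w6'):
    P=cloud(load(f));d=P-np.array([.470,-.211,0]);by=-np.sin(a)*d[...,0]+np.cos(a)*d[...,1];bx=np.cos(a)*d[...,0]+np.sin(a)*d[...,1]
    for x in(-.035,.035):
        m=(abs(P[...,2]-.081)<.006)&(abs(bx-x)<.012)&(by<.122); print(f,by[m].max())
E
```

```text
w5 0.08462494442575723
w5 0.08459802785789915
w6 -0.0001394507317814609
w6 -0.00025140610320313617
```

View pics/w6.png

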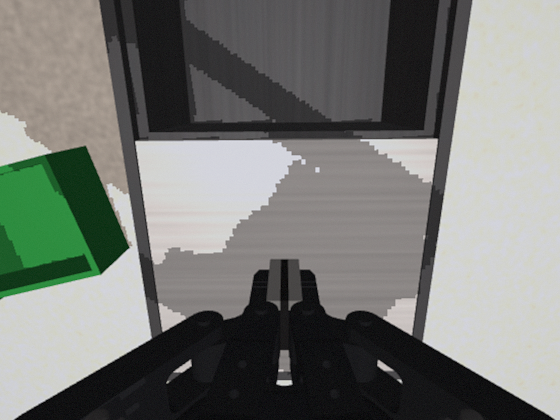

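The cover edge is at box y = -0.2 mm and the 12 N reaction along y says it is on the stop, so it is fully open. Next: lift, open the gripper and go to the grey bin's bar.

```bash
python3 - <<'E'
from h import *
p=BIN([.010,0,0]);print(p)
p[2]=.15;print(delta(p,down(-15)))
E
```

```text
[0.54865926 0.18841181 0.003     ]
(array([-0.1   ,  0.4732,  0.0513]), array([11.04,  0.04, -0.26]))
```

Request:
move_arm:
  moves:
    - {"x": -0.04, "y": 0, "z": 0, "rx": 0, "ry": 0, "rz": 0}
    - {"x": -0.085, "y": 0.02, "z": 0.003, "rx": 1, "ry": 0, "rz": 0}
    - {"x": -0.1, "y": 0.075, "z": 0.01, "rx": 2, "ry": 0, "rz": 0}
    - {"x": -0.1, "y": 0.135, "z": 0.018, "rx": 4, "ry": 0, "rz": 0}
    - {"x": -0.1, "y": 0.195, "z": 0.025, "rx": 5, "ry": 0, "rz": 0}
    - {"x": -0.1, "y": 0.255, "z": 0.03, "rx": 7, "ry": 0, "rz": 0}
    - {"x": -0.1, "y": 0.315, "z": 0.038, "rx": 9, "ry": 0, "rz": 0}
    - {"x": -0.1, "y": 0.37, "z": 0.044, "rx": 10, "ry": 0, "rz": 0}
  claw: 0

```text
time: 11.6
tool_pos: [0.5335, 0.0866, 0.146]
orientation: [[0.0, 0.239, 0.971], [-0.0, 0.971, -0.239], [-1.0, 0.0, 0.0]]
wrist_force: [0.7, -0.4, 0.4]
grip_width: 1.001
```

Request:
move_arm:
  moves:
    - {"x": 0, "y": 0.04, "z": 0.003, "rx": 1, "ry": 0, "rz": 0}
    - {"x": 0, "y": 0.075, "z": 0.006, "rx": 1, "ry": 0, "rz": 0}
    - {"x": 0, "y": 0.096, "z": 0.007, "rx": 1, "ry": 0, "rz": 0}
    - {"x": 0, "y": 0.104, "z": 0.007, "rx": 1, "ry": 0, "rz": 0}
    - {"x": 0, "y": 0.104, "z": 0.007, "rx": 1, "ry": 0, "rz": 0}
    - {"x": 0, "y": 0.104, "z": 0.007, "rx": 1, "ry": 0, "rz": 0}
    - {"x": 0, "y": 0.104, "z": 0.007, "rx": 1, "ry": 0, "rz": 0}
    - {"x": 0, "y": 0.104, "z": 0.007, "rx": 1, "ry": 0, "rz": 0}

```text
time: 12.6
tool_pos: [0.5649, 0.1831, 0.1462]
orientation: [[0.0, 0.257, 0.966], [-0.0, 0.966, -0.257], [-1.0, -0.0, 0.0]]
wrist_force: [0.1, -0.1, 0.2]
grip_width: 0.999
```

```bash
python3 - <<'E'
from h import *
s=bot.sense();t=np.array(s['tool_pos']);print(t,s['time'],s['wrist_force'])
c=snap('wrist','w7.png');P=cloud(c);print('tcp px',proj(c,t))
snap('scene','s7.png');b=snap('side','d7.png')
m=(P[...,2]>.088)&(P[...,2]<.112)
m[250:]=False
n,l,st,_=cv2.connectedComponentsWithStats(m.astype(np.uint8));i=1+st[1:,4].argmax()
R=P[l==i];print('bar',cv2.minAreaRect(R[:,:2].astype(np.float32)*1000),np.median(R,0),st[i])
p=BIN([.010,0,0]);p[2]=.034;print(delta(p,down(-15)))
E
```

```text
[0.56492481 0.18311055 0.14618468] 12.6 [ 0.13558648 -0.11838142  0.16264   ]
tcp px (np.float64(284.8188531178164), np.float64(246.72466723775347))
bar ((548.9295654296875, 196.38946533203125), (70.73755645751953, 22.156814575195312), 74.8597183227539) [0.55074349 0.20245946 0.10603246] [ 240  155   35   95 3124]
(array([ 0.1121,  0.0006, -0.0171]), array([ 0.14,  0.01, -0.  ]))
```

View pics/w7.png

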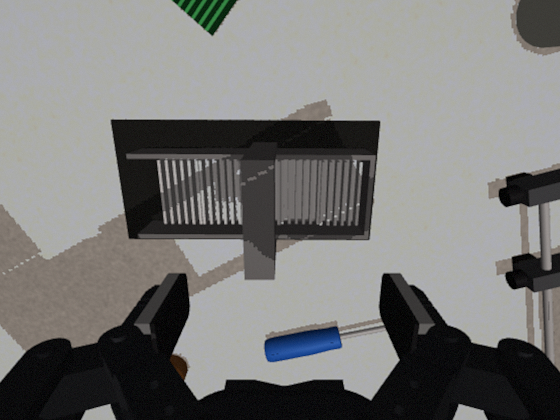

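Request:
move_arm:
  moves:
    - {"x": 0.005, "y": 0, "z": -0.008, "rx": 0, "ry": 0, "rz": 0}
    - {"x": 0.02, "y": 0, "z": -0.015, "rx": 0, "ry": 0, "rz": 0}
    - {"x": 0.04, "y": 0, "z": -0.0187, "rx": 0, "ry": 0, "rz": 0}
    - {"x": 0.06, "y": 0, "z": -0.0187, "rx": 0, "ry": 0, "rz": 0}
    - {"x": 0.08, "y": 0, "z": -0.0187, "rx": 0, "ry": 0, "rz": 0}
    - {"x": 0.09, "y": 0, "z": -0.0187, "rx": 0, "ry": 0, "rz": 0}
    - {"x": 0.093, "y": 0, "z": -0.0187, "rx": 0, "ry": 0, "rz": 0}
    - {"x": 0.093, "y": 0, "z": -0.0187, "rx": 0, "ry": 0, "rz": 0}

```text
time: 13.75
tool_pos: [0.5471, 0.1887, 0.0533]
orientation: [[0.0, 0.256, 0.967], [0.0, 0.967, -0.256], [-1.0, 0.0, 0.0]]
wrist_force: [-0.1, -1.1, 1.0]
grip_width: 0.993
```

```bash
python3 - <<'E'
from h import *
s=bot.sense();t=np.array(s['tool_pos']);print(t,s['time'],s['wrist_force'])
c=snap('wrist','w8.png')
b=snap('side','d8.png');u,v=map(int,proj(b,t))
cv2.imwrite('pics/d8c.png',cv2.resize(np.clip(b['image'][v-90:v+60,u-90:u+90]*1.4,0,255).astype(np.uint8),None,fx=4,fy=4,interpolation=cv2.INTER_CUBIC))
E
```

```text
[0.54710248 0.18872471 0.05332314] 13.75 [-0.13668814 -1.13795616  1.03631692]
```

View pics/w8.png

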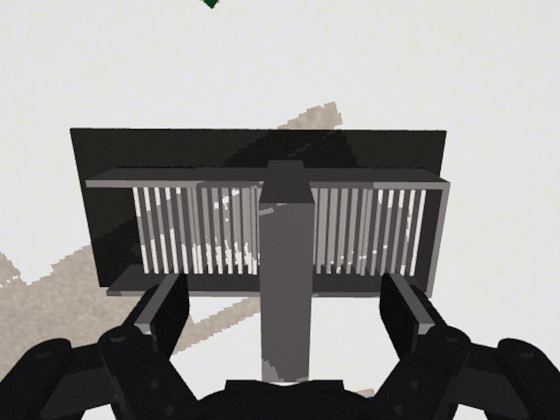

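View pics/d8c.png

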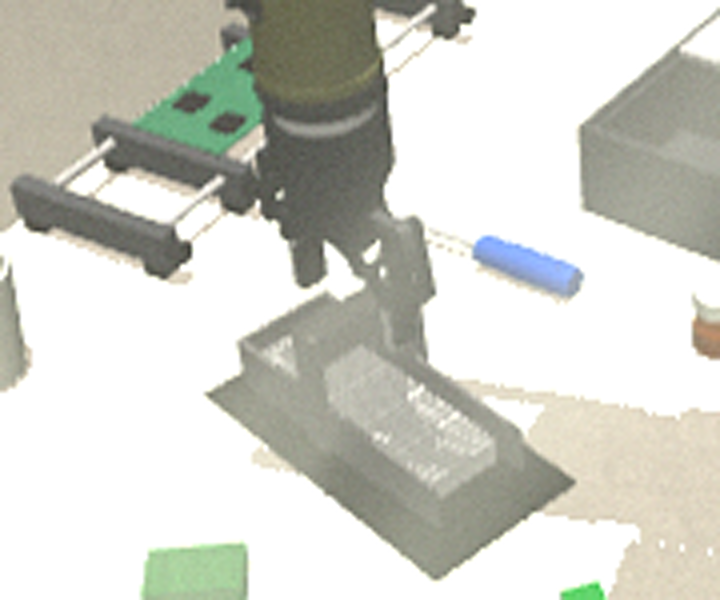

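Request:
move_arm:
  moves:
    - {"x": 0.004, "y": 0, "z": 0, "rx": 0, "ry": 0, "rz": 0}
    - {"x": 0.009, "y": 0, "z": 0, "rx": 0, "ry": 0, "rz": 0}
    - {"x": 0.014, "y": 0, "z": 0, "rx": 0, "ry": 0, "rz": 0}
    - {"x": 0.018, "y": 0, "z": 0, "rx": 0, "ry": 0, "rz": 0}
    - {"x": 0.02, "y": 0, "z": 0, "rx": 0, "ry": 0, "rz": 0}
    - {"x": 0.02, "y": 0, "z": 0, "rx": 0, "ry": 0, "rz": 0}
    - {"x": 0.02, "y": 0, "z": 0, "rx": 0, "ry": 0, "rz": 0}
    - {"x": 0.02, "y": 0, "z": 0, "rx": 0, "ry": 0, "rz": 0}

```text
time: 14.85
tool_pos: [0.5471, 0.1886, 0.0332]
orientation: [[0.0, 0.256, 0.967], [0.0, 0.967, -0.256], [-1.0, 0.0, 0.0]]
wrist_force: [0.2, 0.6, -0.4]
grip_width: 0.999
```

```bash
python3 - <<'E'
from h import *
s=bot.sense();t=np.array(s['tool_pos']);print(t,s['time'],s['wrist_force'])
b=snap('side','d9.png');c=snap('scene','s9.png')
ims=[]
for b in(b,c):
  u,v=map(int,proj(b,t))
  ims.append(cv2.resize(np.clip(b['image'][v-60:v+40,u-50:u+50]*1.6,0,255).astype(np.uint8),None,fx=4,fy=4,interpolation=cv2.INTER_CUBIC))
cv2.imwrite('pics/d9c.png',np.hstack(ims))
E
```

```text
[0.54705454 0.18864008 0.03322225] 14.85 [ 0.16167159  0.63060691 -0.37423908]
```

View pics/d9c.png

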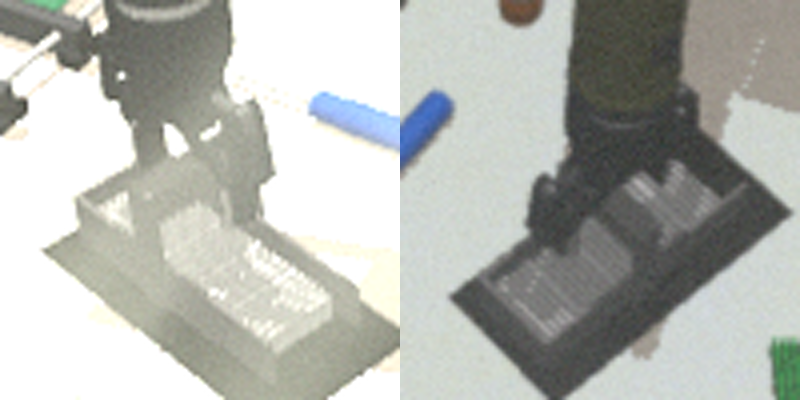

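Request:
move_arm:
  moves:
    - {"x": 0, "y": 0, "z": 0, "rx": 0, "ry": 0, "rz": 0}
    - {"x": 0, "y": 0, "z": 0, "rx": 0, "ry": 0, "rz": 0}
    - {"x": 0, "y": 0, "z": 0, "rx": 0, "ry": 0, "rz": 0}
    - {"x": 0, "y": 0, "z": 0, "rx": 0, "ry": 0, "rz": 0}
    - {"x": 0, "y": 0, "z": 0, "rx": 0, "ry": 0, "rz": 0}
    - {"x": 0, "y": 0, "z": 0, "rx": 0, "ry": 0, "rz": 0}
    - {"x": 0, "y": 0, "z": 0, "rx": 0, "ry": 0, "rz": 0}
    - {"x": 0, "y": 0, "z": 0, "rx": 0, "ry": 0, "rz": 0}
  claw: 1
  grip_force: 90

```text
time: 15.95
tool_pos: [0.5473, 0.1886, 0.0333]
orientation: [[0.001, 0.256, 0.967], [0.0, 0.967, -0.256], [-1.0, 0.0, 0.001]]
wrist_force: [0.6, -0.2, 3.3]
grip_width: 0.248
```

```bash
python3 - <<'E'
from h import *
s=bot.sense();t=np.array(s['tool_pos']);print(t,s['time'],s['wrist_force'],s['grip_width'])
c=snap('wrist','w10.png')
E
```

```text
[0.54726546 0.18861653 0.03328677] 15.95 [ 0.6007113  -0.2081372   3.31361549] 0.24808979612075993
```

View pics/w10.png

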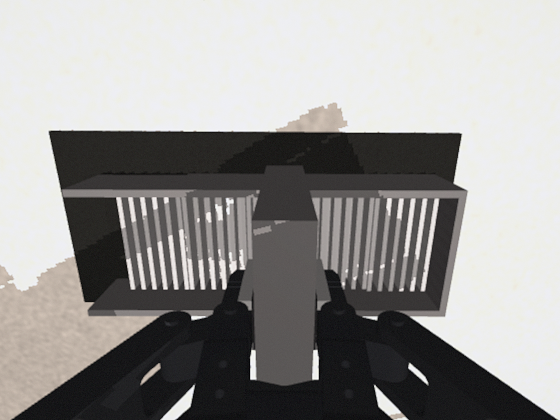

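```bash
cat >> h.py <<'E'
def pour(tilt,mz=.093,mx=.02,my=.0625,yaw=-3.5):
    # tool pose so bin mouth edge at box (mx,my), height mz
    R=down(yaw,tilt); m=BOX([mx,my,0]);m[2]=mz
    # bin axes in tool: bin x=tool z, bin y=tool y, bin z=-tool x ; TCP-mouth in bin=(.114,0,.030)
    return m+R@np.array([-.030,0,.114]),R
E
python3 - <<'E'
from h import *
p=np.array([.5473,.1886,.17]);print(delta(p,down(-15)))
p,R=pour(0,.13);print(p,delta(p,R))
E
```

```text
(array([-1.367e-01,  0.000e+00,  1.000e-04]), array([ 0.17,  0.04, -0.02]))
[ 0.6075656  -0.15679708  0.16      ] (array([-0.1267, -0.3185,  0.1468]), array([-1.133e+01,  4.000e-02, -1.000e-02]))
```

Request:
move_arm:
  moves:
    - {"x": -0.003, "y": 0, "z": 0, "rx": 0, "ry": 0, "rz": 0}
    - {"x": -0.01, "y": 0, "z": 0, "rx": 0, "ry": 0, "rz": 0}
    - {"x": -0.022, "y": 0, "z": 0, "rx": 0, "ry": 0, "rz": 0}
    - {"x": -0.04, "y": 0, "z": 0, "rx": 0, "ry": 0, "rz": 0}
    - {"x": -0.06, "y": 0, "z": 0, "rx": 0, "ry": 0, "rz": 0}
    - {"x": -0.08, "y": 0, "z": 0, "rx": 0, "ry": 0, "rz": 0}
    - {"x": -0.1, "y": 0, "z": 0, "rx": 0, "ry": 0, "rz": 0}
    - {"x": -0.11, "y": 0, "z": 0, "rx": 0, "ry": 0, "rz": 0}

```text
time: 17.0
tool_pos: [0.5474, 0.1888, 0.1447]
orientation: [[0.002, 0.256, 0.967], [0.001, 0.967, -0.256], [-1.0, 0.001, 0.002]]
wrist_force: [0.1, 0.1, -6.1]
grip_width: 0.249
```

```bash
python3 - <<'E'
from h import *
s=bot.sense();t=np.array(s['tool_pos']);print(t,s['time'],s['wrist_force'],s['torque'],s['grip_width'])
c=snap('wrist','w11.png')
p,R=pour(0,.13);print(p,delta(p,R))
E
```

```text
[0.54740263 0.18876214 0.14470034] 17.0 [ 0.11778807  0.05868477 -6.14431636] [ 0.02415048 -0.05433985 -0.01554382] 0.2493986286219219
[ 0.6075656  -0.15679708  0.16      ] (array([-0.0146, -0.3189,  0.1463]), array([-11.33,   0.18,  -0.08]))
```

View pics/w11.png

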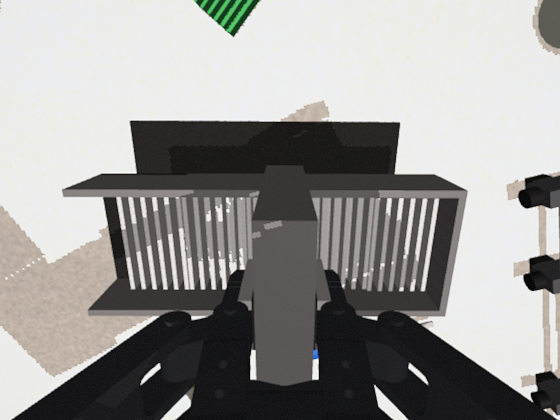

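Request:
move_arm:
  moves:
    - {"x": -0.008, "y": -0.006, "z": 0.003, "rx": -0.5, "ry": 0, "rz": 0}
    - {"x": -0.015, "y": -0.02, "z": 0.01, "rx": -1, "ry": 0, "rz": 0}
    - {"x": -0.015, "y": -0.045, "z": 0.02, "rx": -2, "ry": 0, "rz": 0}
    - {"x": -0.015, "y": -0.08, "z": 0.036, "rx": -3, "ry": 0, "rz": 0}
    - {"x": -0.015, "y": -0.12, "z": 0.055, "rx": -4.5, "ry": 0, "rz": 0}
    - {"x": -0.015, "y": -0.16, "z": 0.073, "rx": -6, "ry": 0, "rz": 0}
    - {"x": -0.015, "y": -0.2, "z": 0.092, "rx": -7.5, "ry": 0, "rz": 0}
    - {"x": -0.015, "y": -0.24, "z": 0.11, "rx": -9, "ry": 0, "rz": 0}

```text
time: 18.05
tool_pos: [0.5915, -0.0743, 0.1577]
orientation: [[-0.001, 0.101, 0.995], [-0.0, 0.995, -0.101], [-1.0, -0.0, -0.001]]
wrist_force: [0.9, -0.1, -5.6]
grip_width: 0.244
```

Request:
move_arm:
  moves:
    - {"x": 0, "y": -0.03, "z": 0.011, "rx": -1, "ry": 0, "rz": 0}
    - {"x": 0, "y": -0.052, "z": 0.019, "rx": -2, "ry": 0, "rz": 0}
    - {"x": 0, "y": -0.066, "z": 0.022, "rx": -2.3, "ry": 0, "rz": 0}
    - {"x": 0, "y": -0.072, "z": 0.023, "rx": -2.3, "ry": 0, "rz": 0}
    - {"x": 0, "y": -0.074, "z": 0.023, "rx": -2.3, "ry": 0, "rz": 0}
    - {"x": 0, "y": -0.074, "z": 0.023, "rx": -2.3, "ry": 0, "rz": 0}
    - {"x": 0, "y": -0.074, "z": 0.023, "rx": -2.3, "ry": 0, "rz": 0}
    - {"x": 0, "y": -0.074, "z": 0.023, "rx": -2.3, "ry": 0, "rz": 0}

```text
time: 19.05
tool_pos: [0.6071, -0.1469, 0.1582]
orientation: [[0.0, 0.061, 0.998], [0.0, 0.998, -0.061], [-1.0, 0.0, 0.0]]
wrist_force: [-0.0, -0.1, -5.9]
grip_width: 0.245
```

```bash
python3 - <<'E'
from h import *
s=bot.sense();t=np.array(s['tool_pos']);print(t,s['time'],s['wrist_force'],s['torque'],s['grip_width'],np.round(s['qpos'],1))
c=snap('wrist','w12.png');snap('scene','s12.png');snap('side','d12.png')
p,R=pour(0,.13);print(p,delta(p,R))
p,R=pour(18,.098);print(p,delta(p,R))
cv2.imwrite('pics/m12.png',cv2.resize(np.hstack([cv2.imread('pics/%s12.png'%n) for n in 'sd']),(800,300)))
E
```

```text
[ 0.60713575 -0.14686208  0.15815022] 19.05 [-0.03339352 -0.13502138 -5.92612993] [ 0.01202333 -0.01836979  0.01080239] 0.24518042995751552 [-17.5  23.3  83.4   0.   73.3 -14. ]
[ 0.6075656  -0.15679708  0.16      ] (array([-0.0019, -0.0095,  0.001 ]), array([-0.01,  0.  , -0.  ]))
[ 0.59274323 -0.1558905   0.16175963] (array([-0.0037, -0.0095, -0.0138]), array([-1.0e-02, -1.8e+01,  0.0e+00]))
```

View pics/m12.png

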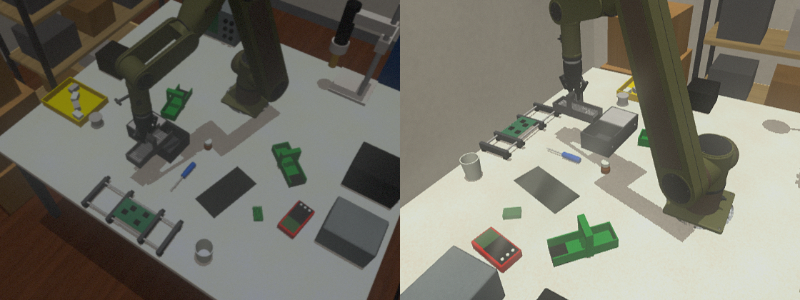

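View pics/w12.png

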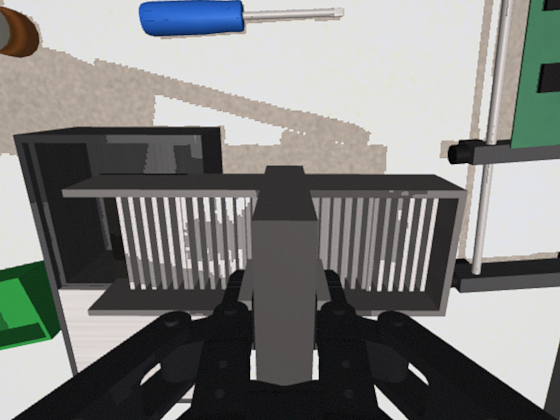

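Request:
move_arm:
  moves:
    - {"x": 0, "y": -0.003, "z": -0.001, "rx": 0, "ry": -1, "rz": 0}
    - {"x": -0.001, "y": -0.006, "z": -0.003, "rx": 0, "ry": -4, "rz": 0}
    - {"x": -0.001, "y": -0.0095, "z": -0.005, "rx": 0, "ry": -7, "rz": 0}
    - {"x": -0.002, "y": -0.0095, "z": -0.008, "rx": 0, "ry": -10, "rz": 0}
    - {"x": -0.003, "y": -0.0095, "z": -0.01, "rx": 0, "ry": -13, "rz": 0}
    - {"x": -0.003, "y": -0.0095, "z": -0.012, "rx": 0, "ry": -16, "rz": 0}
    - {"x": -0.0037, "y": -0.0095, "z": -0.0135, "rx": 0, "ry": -17.5, "rz": 0}
    - {"x": -0.0037, "y": -0.0095, "z": -0.0138, "rx": 0, "ry": -18, "rz": 0}

```text
time: 20.2
tool_pos: [0.5918, -0.1561, 0.1617]
orientation: [[0.308, 0.062, 0.949], [-0.019, 0.998, -0.059], [-0.951, 0.0, 0.309]]
wrist_force: [0.5, 0.3, -5.4]
grip_width: 0.251
```

```bash
cat >> h.py <<'E'
def look(k):
    s=bot.sense();t=np.array(s['tool_pos']);R=np.array(s['orientation'])
    print('t',s['time'],'F',np.round(s['wrist_force'],2),'tau',np.round(s['torque'],3),'tilt',np.degrees(np.arcsin(R[2,2])).round(2),'grip',round(s['grip_width'],3))
    c=snap('wrist','w%s.png'%k);d=snap('side','d%s.png'%k);b=snap('scene','s%s.png'%k)
    m=t+R@np.array([.030,0,-.114]);print('mouth',m)
    u,v=map(int,proj(b,m));im=b['image'].copy();a=np.clip(cv2.resize(im[max(v-55,0):v+55,u-55:u+55],(280,280),interpolation=cv2.INTER_CUBIC)*2.,0,255)
    u,v=map(int,proj(d,m));e=np.clip(cv2.resize(d['image'][v-55:v+55,u-55:u+55],(280,280),interpolation=cv2.INTER_CUBIC)*1.8,0,255)
    w=np.clip(c['image'].astype(float)*1.3,0,255)
    cv2.imwrite('pics/m%s.png'%k,cv2.resize(np.hstack([np.vstack([a,e]),cv2.resize(w,(746,560))]),(800,436)))
E
python3 - <<'E'
from h import *
look(13)
p,R=pour(18,.098);print(p,delta(p,R))
E
```

```text
t 20.2 F [ 0.52  0.25 -5.41] tau [ 0.03  0.49 -0.03] tilt 17.97 grip 0.251
mouth [ 0.49285618 -0.14997953  0.0979873 ]
[ 0.59274323 -0.1558905   0.16175963] (array([ 0.    ,  0.0005, -0.0004]), array([-0.03,  0.01,  0.02]))[ WARN:0@3.065] global loadsave.cpp:1063 imwrite_ Unsupported depth image for selected encoder is fallbacked to CV_8U.
```

View pics/m13.png

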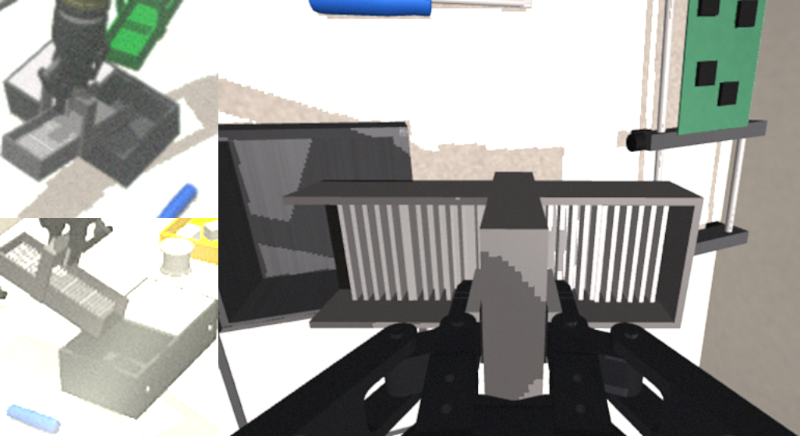

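Request:
move_arm:
  moves:
    - {"x": -0.001, "y": 0, "z": -0.0003, "rx": 0, "ry": -0.5, "rz": 0}
    - {"x": -0.002, "y": 0, "z": -0.0005, "rx": 0, "ry": -1, "rz": 0}
    - {"x": -0.003, "y": 0, "z": -0.0008, "rx": 0, "ry": -1.5, "rz": 0}
    - {"x": -0.004, "y": 0, "z": -0.001, "rx": 0, "ry": -2, "rz": 0}
    - {"x": -0.005, "y": 0, "z": -0.0013, "rx": 0, "ry": -2.5, "rz": 0}
    - {"x": -0.006, "y": 0, "z": -0.0015, "rx": 0, "ry": -3, "rz": 0}
    - {"x": -0.006, "y": 0, "z": -0.0015, "rx": 0, "ry": -3, "rz": 0}
    - {"x": -0.006, "y": 0, "z": -0.0015, "rx": 0, "ry": -3, "rz": 0}

```text
time: 21.35
tool_pos: [0.5896, -0.1561, 0.1671]
orientation: [[0.358, 0.062, 0.932], [-0.022, 0.998, -0.058], [-0.934, -0.0, 0.359]]
wrist_force: [0.6, -1.1, -4.9]
grip_width: 0.25
```

```bash
python3 - 2>/dev/null <<'E'
from h import *
look(14)
E
```

```text
t 21.35 F [ 0.58 -1.05 -4.86] tau [ 0.069  0.588 -0.035] tilt 21.01 grip 0.25
mouth [ 0.49408422 -0.15016075  0.09819546]
```

View pics/m14.png

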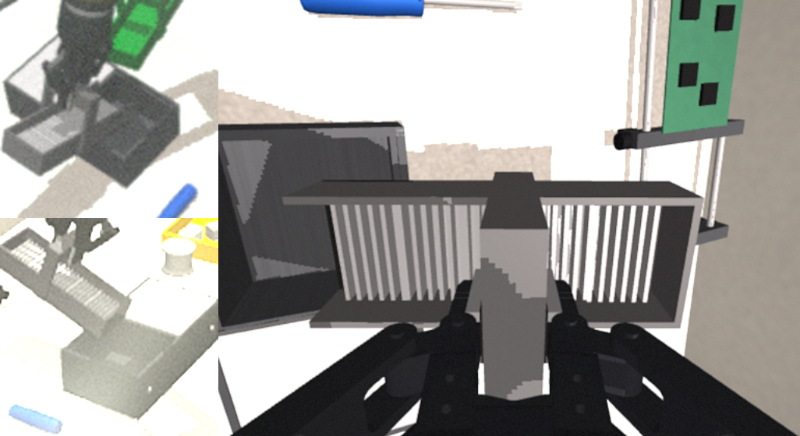

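The sinks' front moved slightly, from column 337 to 330. I'll go on in 1° steps.

Request:
move_arm:
  moves:
    - {"x": -0.001, "y": 0, "z": -0.0003, "rx": 0, "ry": -0.5, "rz": 0}
    - {"x": -0.002, "y": 0, "z": -0.0005, "rx": 0, "ry": -1, "rz": 0}
    - {"x": -0.002, "y": 0, "z": -0.0005, "rx": 0, "ry": -1, "rz": 0}
    - {"x": -0.002, "y": 0, "z": -0.0005, "rx": 0, "ry": -1, "rz": 0}
    - {"x": -0.002, "y": 0, "z": -0.0005, "rx": 0, "ry": -1, "rz": 0}
    - {"x": -0.002, "y": 0, "z": -0.0005, "rx": 0, "ry": -1, "rz": 0}
    - {"x": -0.002, "y": 0, "z": -0.0005, "rx": 0, "ry": -1, "rz": 0}
    - {"x": -0.002, "y": 0, "z": -0.0005, "rx": 0, "ry": -1, "rz": 0}

```text
time: 22.5
tool_pos: [0.5883, -0.1559, 0.1687]
orientation: [[0.374, 0.062, 0.925], [-0.023, 0.998, -0.057], [-0.927, 0.0, 0.375]]
wrist_force: [0.2, 0.7, -6.3]
grip_width: 0.244
```

```bash
python3 - 2>/dev/null <<'E'
from h import *
look(15)
E
```

```text
t 22.5 F [ 0.23  0.68 -6.32] tau [ 0.055  0.546 -0.043] tilt 22.0 grip 0.244
mouth [ 0.4940625  -0.15004605  0.09814199]
```

View pics/m15.png

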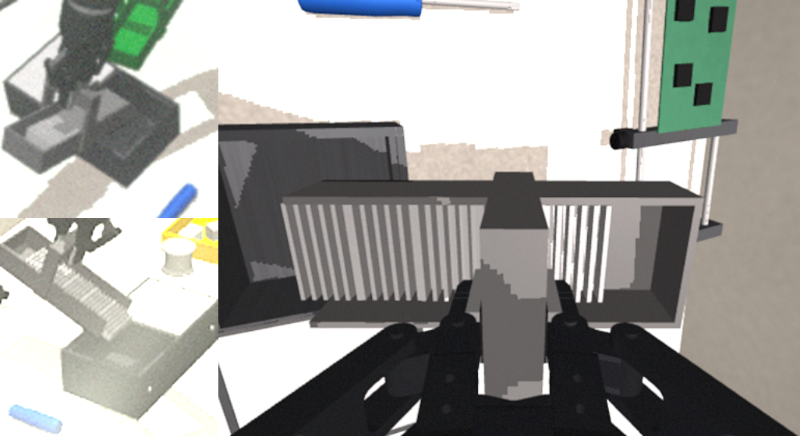

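```bash
python3 - 2>/dev/null <<'E'
from h import *
for k in range(3):
    c=snap('wrist','wm%d.png'%k); g=c['image'][170,200:560].mean(1).astype(int)
    print(bot.sense()['time'], (np.where(np.abs(np.diff(g))>18)[0]+200).tolist())
c=load('w15');g=c['image'][170,200:560].mean(1).astype(int);print((np.where(np.abs(np.diff(g))>18)[0]+200).tolist())
E
```

```text
22.7 [263, 264, 265, 302, 303, 304, 315, 316, 385, 386, 390, 391, 400, 401, 403, 404, 405, 408, 451, 452, 455, 456, 464, 465, 469, 471, 472, 473, 475, 476, 477]
22.75 [263, 264, 265, 302, 303, 304, 315, 316, 385, 386, 390, 391, 400, 401, 403, 404, 405, 407, 408, 451, 452, 455, 456, 464, 465, 469, 471, 472, 473, 476, 477]
22.8 [263, 264, 265, 302, 303, 304, 315, 316, 385, 386, 390, 391, 400, 401, 402, 403, 404, 405, 408, 451, 452, 455, 456, 463, 464, 465, 469, 471, 472, 473, 475, 476, 477]
[263, 264, 265, 302, 303, 304, 315, 316, 385, 386, 390, 391, 400, 401, 403, 404, 405, 408, 451, 452, 455, 456, 464, 465, 469, 471, 472, 473, 476, 477]
```

View pics/wm2.png

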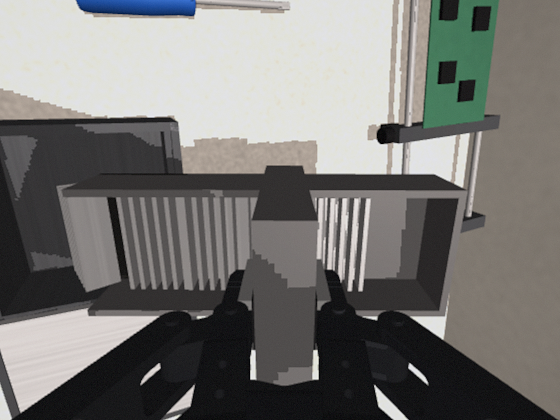

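```bash
python3 - 2>/dev/null <<'E'
from h import *
c=snap('wrist','wm3.png');d=snap('side','dm3.png');snap('scene','sm3.png')
L=[cv2.imread('pics/%s.png'%f)[150:330,0:480] for f in('w15','wm0','wm2','wm3')]
cv2.imwrite('pics/mm.png',cv2.resize(np.vstack([np.hstack(L[:2]),np.hstack(L[2:])]),(800,300)))
u,v=map(int,proj(d,[.494,-.15,.09]));cv2.imwrite('pics/dm3c.png',cv2.resize(np.clip(d['image'][v-50:v+50,u-65:u+65]*1.5,0,255).astype(np.uint8),None,fx=5,fy=5,interpolation=cv2.INTER_CUBIC))
s=bot.sense();print(s['time'],s['wrist_force'])
E
```

```text
22.95 [ 0.11792024  0.08663243 -4.92887131]
```

View pics/mm.png

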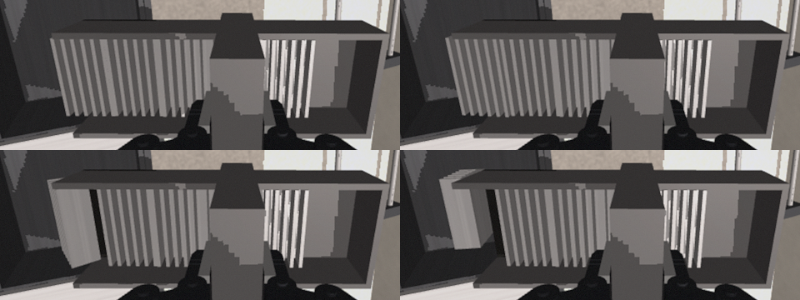

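View pics/dm3c.png

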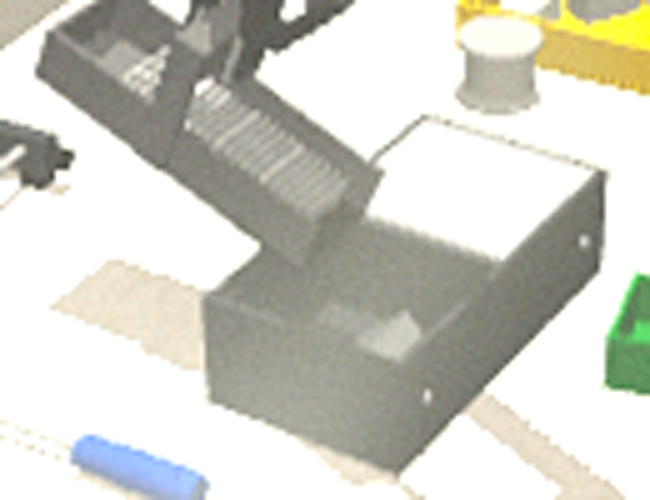

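Sink 1 dropped into the chamber, and the other four have stopped about 20 mm inside the mouth. I'll continue in small steps.

Request:
move_arm:
  moves:
    - {"x": -0.001, "y": 0, "z": -0.0003, "rx": 0, "ry": -0.5, "rz": 0}
    - {"x": -0.002, "y": 0, "z": -0.0005, "rx": 0, "ry": -1, "rz": 0}
    - {"x": -0.002, "y": 0, "z": -0.0005, "rx": 0, "ry": -1, "rz": 0}
    - {"x": -0.002, "y": 0, "z": -0.0005, "rx": 0, "ry": -1, "rz": 0}
    - {"x": -0.002, "y": 0, "z": -0.0005, "rx": 0, "ry": -1, "rz": 0}
    - {"x": -0.002, "y": 0, "z": -0.0005, "rx": 0, "ry": -1, "rz": 0}
    - {"x": -0.002, "y": 0, "z": -0.0005, "rx": 0, "ry": -1, "rz": 0}
    - {"x": -0.002, "y": 0, "z": -0.0005, "rx": 0, "ry": -1, "rz": 0}

```text
time: 23.95
tool_pos: [0.5872, -0.1558, 0.1704]
orientation: [[0.39, 0.062, 0.919], [-0.024, 0.998, -0.057], [-0.92, -0.0, 0.391]]
wrist_force: [0.4, -0.8, -4.9]
grip_width: 0.244
```

```bash
python3 - 2>/dev/null <<'E'
from h import *
look(16)
E
```

```text
t 23.95 F [ 0.42 -0.76 -4.94] tau [-0.019  0.477 -0.022] tilt 23.01 grip 0.244
mouth [ 0.49415749 -0.15010401  0.09822043]
```

View pics/m16.png

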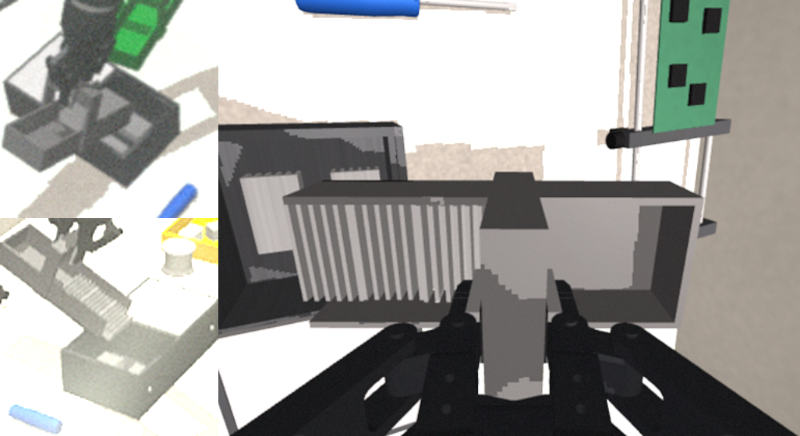

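Two sinks lie in the chamber, at columns 270 and 355, and three remain in the bin with the leading one at the mouth. I'll level at once.

Request:
move_arm:
  moves:
    - {"x": 0.008, "y": 0, "z": 0.0015, "rx": 0, "ry": 4, "rz": 0}
    - {"x": 0.0185, "y": 0, "z": 0.003, "rx": 0, "ry": 9, "rz": 0}
    - {"x": 0.0285, "y": 0, "z": 0.0035, "rx": 0, "ry": 14, "rz": 0}
    - {"x": 0.0385, "y": 0, "z": 0.0033, "rx": 0, "ry": 19, "rz": 0}
    - {"x": 0.045, "y": 0, "z": 0.0027, "rx": 0, "ry": 22, "rz": 0}
    - {"x": 0.0469, "y": 0, "z": 0.0026, "rx": 0, "ry": 23, "rz": 0}
    - {"x": 0.0469, "y": 0, "z": 0.0026, "rx": 0, "ry": 23, "rz": 0}
    - {"x": 0.0469, "y": 0, "z": 0.0026, "rx": 0, "ry": 23, "rz": 0}

```text
time: 25.1
tool_pos: [0.6073, -0.1571, 0.1285]
orientation: [[0.001, 0.062, 0.998], [0.0, 0.998, -0.062], [-1.0, 0.0, 0.001]]
wrist_force: [0.4, 0.3, -4.2]
grip_width: 0.25
```

```bash
python3 - 2>/dev/null <<'E'
from h import *
look(17)
p=np.array([.5473,.1886,.17]);print(delta(p,down(-14.85)))
E
```

```text
t 25.1 F [ 0.37  0.35 -4.21] tau [ 0.038 -0.102  0.027] tilt 0.04 grip 0.25
mouth [ 0.49357413 -0.14999843  0.0984292 ]
(array([-0.0413,  0.3413, -0.0814]), array([11.3 ,  0.05,  0.  ]))
```

View pics/m17.png

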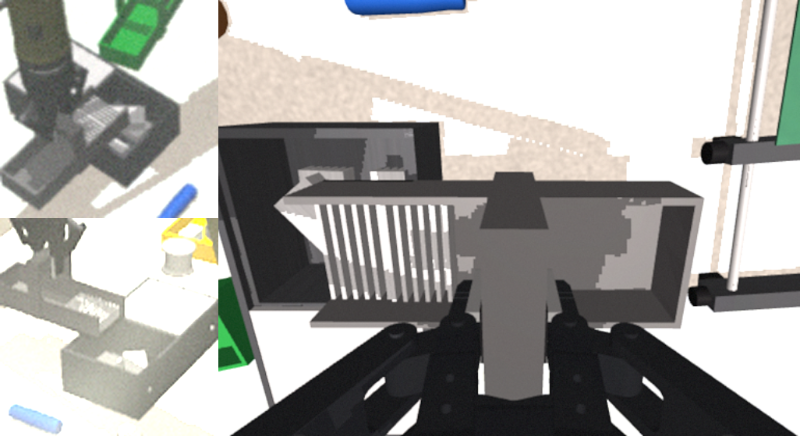

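```bash
python3 - 2>/dev/null <<'E'
from h import *
c=snap('wrist','w18.png');d=snap('side','d18.png');b=snap('scene','s18.png')
m=[.494,-.15,.09]
u,v=map(int,proj(d,m));A=cv2.resize(np.clip(d['image'][v-30:v+45,u-50:u+50]*1.3,0,255).astype(np.uint8),(400,300),interpolation=cv2.INTER_CUBIC)
u,v=map(int,proj(b,m));B=cv2.resize(np.clip(b['image'][v-30:v+45,u-50:u+50]*2.,0,255).astype(np.uint8),(400,300),interpolation=cv2.INTER_CUBIC)
W=cv2.resize(c['image'][100:310,0:280],(400,300));W2=cv2.resize(load('w17')['image'][100:310,0:280],(400,300))
cv2.imwrite('pics/m18.png',np.vstack([np.hstack([A,B]),np.hstack([W2,W])]))
s=bot.sense();print(s['time'],s['wrist_force'])
P=cloud(c); print(np.round(P[150:300:15,20:120:20,2],3))
E
```

```text
25.4 [-0.03074285  0.20849075 -3.96164999]
[[0.059 0.04  0.014 0.008 0.007]
 [0.062 0.042 0.019 0.027 0.028]
 [0.066 0.046 0.022 0.048 0.121]
 [0.07  0.05  0.048 0.14  0.139]
 [0.073 0.052 0.031 0.047 0.122]
 [0.076 0.057 0.035 0.008 0.123]
 [0.074 0.061 0.039 0.013 0.123]
 [0.077 0.064 0.042 0.017 0.01 ]
 [0.081 0.068 0.047 0.041 0.042]
 [0.082 0.072 0.066 0.066 0.067]]
```

View pics/m18.png

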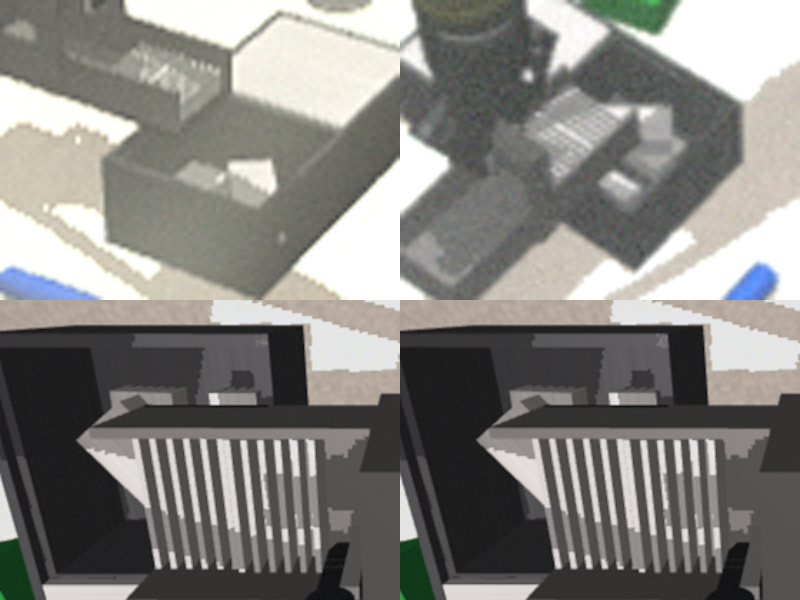

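Three sinks are now in the chamber and the bin keeps two; the wrist force fell by 1.8 N, which is three sinks' weight. I'll lift gently and return the bin.

Request:
move_arm:
  moves:
    - {"x": -0.004, "y": 0, "z": 0, "rx": 0, "ry": 0, "rz": 0}
    - {"x": -0.012, "y": 0, "z": 0, "rx": 0, "ry": 0, "rz": 0}
    - {"x": -0.022, "y": 0, "z": 0, "rx": 0, "ry": 0, "rz": 0}
    - {"x": -0.032, "y": 0.003, "z": 0, "rx": 0, "ry": 0, "rz": 0}
    - {"x": -0.038, "y": 0.012, "z": -0.003, "rx": 0.5, "ry": 0, "rz": 0}
    - {"x": -0.041, "y": 0.03, "z": -0.007, "rx": 1, "ry": 0, "rz": 0}
    - {"x": -0.041, "y": 0.055, "z": -0.013, "rx": 2, "ry": 0, "rz": 0}
    - {"x": -0.041, "y": 0.085, "z": -0.02, "rx": 3, "ry": 0, "rz": 0}

```text
time: 26.4
tool_pos: [0.5923, -0.0692, 0.1691]
orientation: [[-0.001, 0.115, 0.993], [0.001, 0.993, -0.115], [-1.0, 0.001, -0.001]]
wrist_force: [0.0, 0.4, -4.2]
grip_width: 0.246
```

Request:
move_arm:
  moves:
    - {"x": 0, "y": 0.032, "z": -0.005, "rx": 1, "ry": 0, "rz": 0}
    - {"x": 0, "y": 0.065, "z": -0.01, "rx": 2, "ry": 0, "rz": 0}
    - {"x": 0, "y": 0.1, "z": -0.016, "rx": 3, "ry": 0, "rz": 0}
    - {"x": 0, "y": 0.135, "z": -0.022, "rx": 4, "ry": 0, "rz": 0}
    - {"x": 0, "y": 0.17, "z": -0.028, "rx": 5.5, "ry": 0, "rz": 0}
    - {"x": 0, "y": 0.2, "z": -0.034, "rx": 6.5, "ry": 0, "rz": 0}
    - {"x": 0, "y": 0.222, "z": -0.039, "rx": 7.5, "ry": 0, "rz": 0}
    - {"x": 0, "y": 0.235, "z": -0.043, "rx": 8, "ry": 0, "rz": 0}

```text
time: 27.4
tool_pos: [0.5758, 0.1695, 0.169]
orientation: [[-0.001, 0.25, 0.968], [0.0, 0.968, -0.25], [-1.0, -0.0, -0.001]]
wrist_force: [-0.4, -1.0, -4.9]
grip_width: 0.247
```

```bash
python3 - 2>/dev/null <<'E'
from h import *
s=bot.sense();print(s['time'],s['tool_pos'],s['wrist_force'])
snap('wrist','w19.png')
p=np.array([.5473,.1886,.06]);print(delta(p,down(-14.85)))
E
```

```text
27.4 [0.57576633 0.16946396 0.16898713] [-0.40163188 -0.99398072 -4.90184954]
(array([ 0.1091,  0.0101, -0.0316]), array([ 0.4 , -0.09, -0.08]))
```

View pics/w19.png

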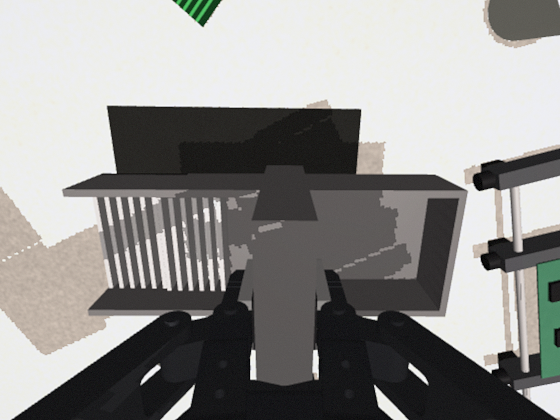

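Request:
move_arm:
  moves:
    - {"x": 0, "y": 0.005, "z": -0.004, "rx": 0.2, "ry": 0, "rz": 0}
    - {"x": 0.005, "y": 0.008, "z": -0.01, "rx": 0.3, "ry": 0, "rz": 0}
    - {"x": 0.02, "y": 0.008, "z": -0.018, "rx": 0.3, "ry": 0, "rz": 0}
    - {"x": 0.04, "y": 0.008, "z": -0.025, "rx": 0.3, "ry": 0, "rz": 0}
    - {"x": 0.06, "y": 0.008, "z": -0.029, "rx": 0.3, "ry": 0, "rz": 0}
    - {"x": 0.08, "y": 0.008, "z": -0.031, "rx": 0.3, "ry": 0, "rz": 0}
    - {"x": 0.09, "y": 0.008, "z": -0.031, "rx": 0.3, "ry": 0, "rz": 0}
    - {"x": 0.095, "y": 0.008, "z": -0.031, "rx": 0.3, "ry": 0, "rz": 0}

```text
time: 28.45
tool_pos: [0.549, 0.1825, 0.0737]
orientation: [[-0.001, 0.257, 0.967], [-0.0, 0.967, -0.257], [-1.0, -0.0, -0.0]]
wrist_force: [0.1, -0.5, -4.4]
grip_width: 0.243
```

```bash
python3 - 2>/dev/null <<'E'
from h import *
s=bot.sense();print(s['time'],s['tool_pos'],s['wrist_force'])
p=np.array([.5473,.1886,.0333]);print(delta(p,down(-14.85)))
E
```

```text
28.45 [0.5490103  0.18245373 0.07369938] [ 0.10633969 -0.45406725 -4.42388448]
(array([ 0.0404,  0.0055, -0.0032]), array([-0.02, -0.03,  0.02]))
```

Request:
move_arm:
  moves:
    - {"x": 0.006, "y": 0.003, "z": -0.002, "rx": 0, "ry": 0, "rz": 0}
    - {"x": 0.014, "y": 0.0055, "z": -0.0032, "rx": 0, "ry": 0, "rz": 0}
    - {"x": 0.022, "y": 0.0055, "z": -0.0032, "rx": 0, "ry": 0, "rz": 0}
    - {"x": 0.029, "y": 0.0055, "z": -0.0032, "rx": 0, "ry": 0, "rz": 0}
    - {"x": 0.033, "y": 0.0055, "z": -0.0032, "rx": 0, "ry": 0, "rz": 0}
    - {"x": 0.036, "y": 0.0055, "z": -0.0032, "rx": 0, "ry": 0, "rz": 0}
    - {"x": 0.038, "y": 0.0055, "z": -0.0032, "rx": 0, "ry": 0, "rz": 0}
    - {"x": 0.039, "y": 0.0055, "z": -0.0032, "rx": 0, "ry": 0, "rz": 0}

```text
time: 29.45
tool_pos: [0.5475, 0.189, 0.0352]
orientation: [[0.0, 0.256, 0.967], [0.0, 0.967, -0.256], [-1.0, 0.0, 0.0]]
wrist_force: [0.2, 0.3, -4.0]
grip_width: 0.246
```

```bash
python3 - 2>/dev/null <<'E'
from h import *
s=bot.sense();print(s['time'],s['tool_pos'],s['wrist_force'])
p=np.array([.5473,.1886,.0333]);print(delta(p,down(-14.85)))
snap('wrist','w20.png')
E
```

```text
29.45 [0.54749976 0.18900412 0.03518937] [ 0.16338879  0.26755067 -3.9642858 ]
(array([ 0.0019, -0.0004, -0.0001]), array([ 0.01,  0.01, -0.  ]))
```

View pics/w20.png

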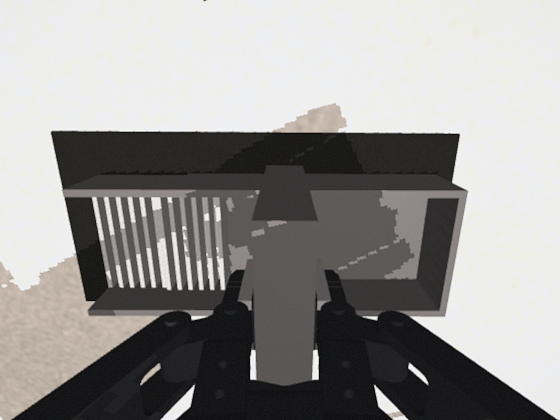

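Still hanging 1–2 mm above the mat (force -4 N), and aligned as before. Lowering the last 2 mm.

Request:
move_arm:
  moves:
    - {"x": 0.0005, "y": 0, "z": 0, "rx": 0, "ry": 0, "rz": 0}
    - {"x": 0.001, "y": 0, "z": 0, "rx": 0, "ry": 0, "rz": 0}
    - {"x": 0.0015, "y": 0, "z": 0, "rx": 0, "ry": 0, "rz": 0}
    - {"x": 0.0018, "y": 0, "z": 0, "rx": 0, "ry": 0, "rz": 0}
    - {"x": 0.002, "y": 0, "z": 0, "rx": 0, "ry": 0, "rz": 0}
    - {"x": 0.002, "y": 0, "z": 0, "rx": 0, "ry": 0, "rz": 0}
    - {"x": 0.002, "y": 0, "z": 0, "rx": 0, "ry": 0, "rz": 0}
    - {"x": 0.002, "y": 0, "z": 0, "rx": 0, "ry": 0, "rz": 0}

```text
time: 30.5
tool_pos: [0.5474, 0.189, 0.0333]
orientation: [[0.0, 0.256, 0.967], [0.0, 0.967, -0.256], [-1.0, 0.0, 0.0]]
wrist_force: [-0.8, -0.6, -2.1]
grip_width: 0.245
```

Request:
move_arm:
  moves:
    - {"x": 0.0003, "y": 0, "z": 0, "rx": 0, "ry": 0, "rz": 0}
    - {"x": 0.0005, "y": 0, "z": 0, "rx": 0, "ry": 0, "rz": 0}
    - {"x": 0.0005, "y": 0, "z": 0, "rx": 0, "ry": 0, "rz": 0}
    - {"x": 0.0005, "y": 0, "z": 0, "rx": 0, "ry": 0, "rz": 0}
    - {"x": 0.0005, "y": 0, "z": 0, "rx": 0, "ry": 0, "rz": 0}
    - {"x": 0.0005, "y": 0, "z": 0, "rx": 0, "ry": 0, "rz": 0}
    - {"x": 0.0005, "y": 0, "z": 0, "rx": 0, "ry": 0, "rz": 0}
    - {"x": 0.0005, "y": 0, "z": 0, "rx": 0, "ry": 0, "rz": 0}

```text
time: 31.5
tool_pos: [0.5474, 0.189, 0.0333]
orientation: [[0.0, 0.256, 0.967], [0.0, 0.967, -0.256], [-1.0, 0.0, 0.0]]
wrist_force: [-2.6, -0.1, 4.9]
grip_width: 0.242
```

Request:
move_arm:
  moves:
    - {"x": 0, "y": 0, "z": 0, "rx": 0, "ry": 0, "rz": 0}
    - {"x": 0, "y": 0, "z": 0, "rx": 0, "ry": 0, "rz": 0}
    - {"x": 0, "y": 0, "z": 0, "rx": 0, "ry": 0, "rz": 0}
    - {"x": 0, "y": 0, "z": 0, "rx": 0, "ry": 0, "rz": 0}
    - {"x": 0, "y": 0, "z": 0, "rx": 0, "ry": 0, "rz": 0}
    - {"x": 0, "y": 0, "z": 0, "rx": 0, "ry": 0, "rz": 0}
    - {"x": 0, "y": 0, "z": 0, "rx": 0, "ry": 0, "rz": 0}
    - {"x": 0, "y": 0, "z": 0, "rx": 0, "ry": 0, "rz": 0}
  claw: 0

```text
time: 32.5
tool_pos: [0.5474, 0.189, 0.0327]
orientation: [[0.0, 0.256, 0.967], [0.0, 0.967, -0.256], [-1.0, 0.0, 0.0]]
wrist_force: [-1.3, -0.3, -0.7]
grip_width: 1.001
```

```bash
python3 - 2>/dev/null <<'E'
from h import *
s=bot.sense();print(s['time'],s['tool_pos'],s['wrist_force'],s['grip_width'])
p=BOX([0,-.065,.12]);print(p,delta(p,down(-3.5)))
snap('wrist','w21.png')
E
```

```text
32.5 [0.54739361 0.18901383 0.0326936 ] [-1.33374235 -0.33628648 -0.73277726] 1.0013139748462394
[ 0.46603184 -0.27587876  0.12      ] (array([-0.0873, -0.4702,  0.0404]), array([-11.33,   0.  ,  -0.  ]))
```

View pics/w21.png

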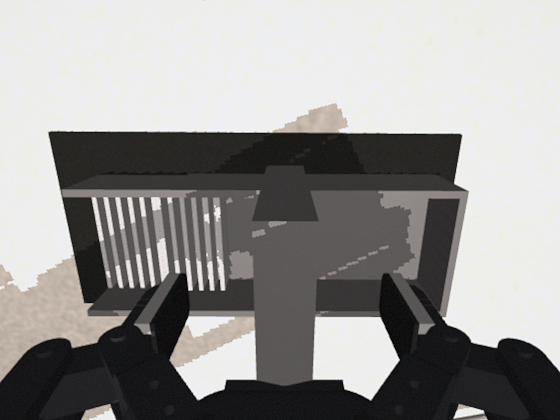

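Request:
move_arm:
  moves:
    - {"x": -0.015, "y": 0, "z": 0, "rx": 0, "ry": 0, "rz": 0}
    - {"x": -0.045, "y": 0, "z": 0, "rx": 0, "ry": 0, "rz": 0}
    - {"x": -0.08, "y": 0, "z": 0, "rx": 0, "ry": 0, "rz": 0}
    - {"x": -0.11, "y": -0.02, "z": 0.002, "rx": -0.5, "ry": 0, "rz": 0}
    - {"x": -0.11, "y": -0.07, "z": 0.006, "rx": -1.5, "ry": 0, "rz": 0}
    - {"x": -0.11, "y": -0.13, "z": 0.01, "rx": -3, "ry": 0, "rz": 0}
    - {"x": -0.11, "y": -0.19, "z": 0.016, "rx": -5, "ry": 0, "rz": 0}
    - {"x": -0.11, "y": -0.25, "z": 0.02, "rx": -7, "ry": 0, "rz": 0}

```text
time: 33.55
tool_pos: [0.5029, -0.0596, 0.1441]
orientation: [[0.002, 0.135, 0.991], [-0.001, 0.991, -0.135], [-1.0, -0.0, 0.002]]
wrist_force: [1.1, 0.3, 0.3]
grip_width: 1.0
```

Request:
move_arm:
  moves:
    - {"x": 0, "y": -0.06, "z": 0.006, "rx": -1, "ry": 0, "rz": 0}
    - {"x": 0, "y": -0.12, "z": 0.01, "rx": -2, "ry": 0, "rz": 0}
    - {"x": 0, "y": -0.17, "z": 0.014, "rx": -3, "ry": 0, "rz": 0}
    - {"x": 0, "y": -0.205, "z": -0.008, "rx": -4, "ry": 0, "rz": 0}
    - {"x": 0, "y": -0.22, "z": -0.01, "rx": -4.3, "ry": 0, "rz": 0}
    - {"x": 0, "y": -0.224, "z": -0.01, "rx": -4.3, "ry": 0, "rz": 0}
    - {"x": 0.01, "y": -0.224, "z": -0.01, "rx": -4.3, "ry": 0, "rz": 0}
    - {"x": 0.02, "y": -0.224, "z": -0.01, "rx": -4.3, "ry": 0, "rz": 0}
  claw: 1
  grip_force: 40

```text
time: 34.55
tool_pos: [0.4627, -0.2771, 0.122]
orientation: [[-0.0, 0.06, 0.998], [0.001, 0.998, -0.06], [-1.0, 0.001, -0.0]]
wrist_force: [-0.4, -0.5, -0.1]
grip_width: 0.002
```

```bash
python3 - 2>/dev/null <<'E'
from h import *
s=bot.sense();print(s['time'],s['tool_pos'],s['wrist_force'],s['grip_width'])
for y in(-.065,-.04):
  p=BOX([0,y,.0476]);print(p,delta(p,down(-3.5)))
c=snap('wrist','w22.png');d=snap('side','d22.png');snap('scene','s22.png')
P=cloud(c);a=np.radians(-3.5);D=P-np.array([.470,-.211,0]);by=-np.sin(a)*D[...,0]+np.cos(a)*D[...,1];bx=np.cos(a)*D[...,0]+np.sin(a)*D[...,1]
m=(abs(bx)<.055)&(by>.006)&(by<.118);print('max z in chamber',np.sort(P[...,2][m])[-10:],m.sum())
print('cover edge',by[(abs(P[...,2]-.081)<.006)&(abs(abs(bx)-.035)<.012)&(by<.122)].max())
E
```

```text
34.55 [ 0.46271883 -0.27707238  0.12197332] [-0.41304396 -0.47032563 -0.08710821] 0.0016900432818952875
[ 0.46603184 -0.27587876  0.0476    ] (array([0.0744, 0.0013, 0.0032]), array([ 0.05, -0.01, -0.03]))
[ 0.46755806 -0.25092539  0.0476    ] (array([0.0744, 0.0263, 0.0033]), array([ 0.05, -0.01, -0.03]))
max z in chamber [0.29796389 0.29796389 0.29796389 0.29796389 0.29796389 0.29796389
 0.29796389 0.29796389 0.29796389 0.29796389] 16493
cover edge -0.00045420142253568005
```

View pics/w22.png

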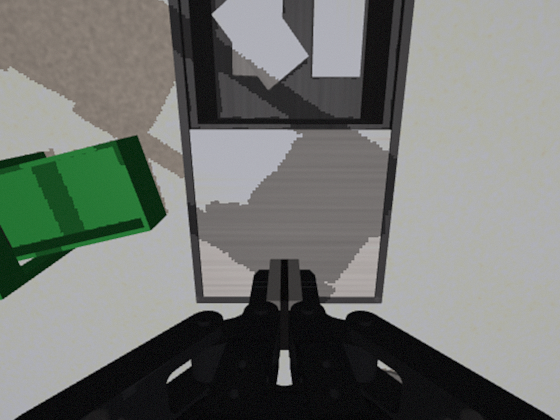

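View pics/d22.png

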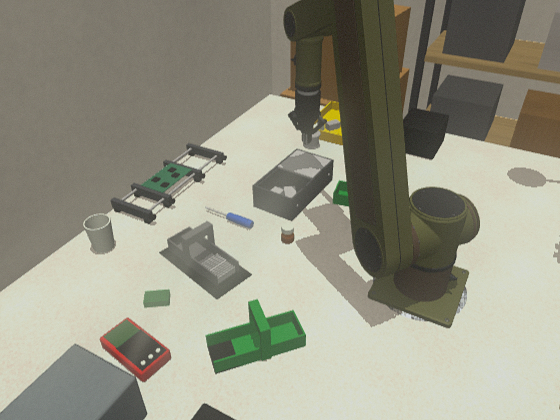

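```bash
python3 - 2>/dev/null <<'E'
from h import *
a=np.radians(-3.5);L=[]
for f in('w22','d22','s22'):
    c=load(f);P=cloud(c);D=P-np.array([.470,-.211,0]);by=-np.sin(a)*D[...,0]+np.cos(a)*D[...,1];bx=np.cos(a)*D[...,0]+np.sin(a)*D[...,1]
    m=(abs(bx)<.05)&(by>.012)&(by<.112)&(P[...,2]<.2); z=P[...,2][m];print(f,np.percentile(z,[50,90,98,99.5]).round(4),z.max())
    u,v=map(int,proj(c,BOX([0,.0625,.04]))); 
    if f!='w22': L.append(cv2.resize(np.clip(c['image'][v-35:v+35,u-45:u+45]*(1.2 if f=='d22' else 2.),0,255).astype(np.uint8),(400,311),interpolation=cv2.INTER_CUBIC))
cv2.imwrite('pics/ch22.png',np.hstack(L))
E
```

```text
w22 [0.0271 0.0476 0.0483 0.0488] 0.04987498483969263
d22 [0.046  0.0492 0.051  0.0515] 0.05304195429321279
s22 [0.029  0.0468 0.0495 0.0516] 0.052717997089918756
```

View pics/ch22.png

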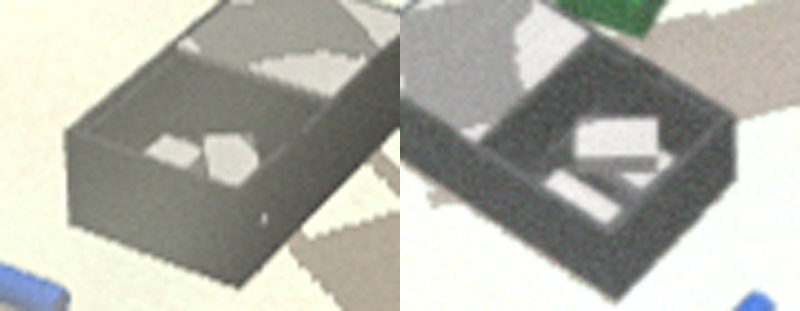

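All three sinks in the chamber lie below 53 mm. I'll press on the cover and slide it shut.

Request:
move_arm:
  moves:
    - {"x": 0.015, "y": 0.001, "z": 0.003, "rx": 0, "ry": 0, "rz": 0}
    - {"x": 0.03, "y": 0.001, "z": 0.003, "rx": 0, "ry": 0, "rz": 0}
    - {"x": 0.045, "y": 0.001, "z": 0.003, "rx": 0, "ry": 0, "rz": 0}
    - {"x": 0.057, "y": 0.001, "z": 0.003, "rx": 0, "ry": 0, "rz": 0}
    - {"x": 0.065, "y": 0.001, "z": 0.003, "rx": 0, "ry": 0, "rz": 0}
    - {"x": 0.069, "y": 0.001, "z": 0.003, "rx": 0, "ry": 0, "rz": 0}
    - {"x": 0.072, "y": 0.001, "z": 0.003, "rx": 0, "ry": 0, "rz": 0}
    - {"x": 0.074, "y": 0.001, "z": 0.003, "rx": 0, "ry": 0, "rz": 0}

```text
time: 35.7
tool_pos: [0.4656, -0.2777, 0.0489]
orientation: [[0.001, 0.062, 0.998], [-0.0, 0.998, -0.062], [-1.0, -0.0, 0.001]]
wrist_force: [0.8, -0.3, 0.3]
grip_width: -0.003
```

Request:
move_arm:
  moves:
    - {"x": 0.0005, "y": 0, "z": 0, "rx": 0, "ry": 0, "rz": 0}
    - {"x": 0.001, "y": 0, "z": 0, "rx": 0, "ry": 0, "rz": 0}
    - {"x": 0.0015, "y": 0, "z": 0, "rx": 0, "ry": 0, "rz": 0}
    - {"x": 0.002, "y": 0, "z": 0, "rx": 0, "ry": 0, "rz": 0}
    - {"x": 0.002, "y": 0, "z": 0, "rx": 0, "ry": 0, "rz": 0}
    - {"x": 0.002, "y": 0, "z": 0, "rx": 0, "ry": 0, "rz": 0}
    - {"x": 0.002, "y": 0, "z": 0, "rx": 0, "ry": 0, "rz": 0}
    - {"x": 0.002, "y": 0, "z": 0, "rx": 0, "ry": 0, "rz": 0}

```text
time: 36.7
tool_pos: [0.4656, -0.2777, 0.0479]
orientation: [[0.001, 0.062, 0.998], [-0.001, 0.998, -0.062], [-1.0, -0.001, 0.001]]
wrist_force: [-2.3, 1.5, 8.6]
grip_width: 0.003
```

Request:
move_arm:
  moves:
    - {"x": 0.0007, "y": 0, "z": 0, "rx": 0, "ry": 0, "rz": 0}
    - {"x": 0.0007, "y": 0.003, "z": 0, "rx": 0, "ry": 0, "rz": 0}
    - {"x": 0.0007, "y": 0.01, "z": 0, "rx": 0, "ry": 0, "rz": 0}
    - {"x": 0.0007, "y": 0.02, "z": 0, "rx": 0, "ry": 0, "rz": 0}
    - {"x": 0.0007, "y": 0.032, "z": 0, "rx": 0, "ry": 0, "rz": 0}
    - {"x": 0.0007, "y": 0.044, "z": 0, "rx": 0, "ry": 0, "rz": 0}
    - {"x": 0.0007, "y": 0.054, "z": 0, "rx": 0, "ry": 0, "rz": 0}
    - {"x": 0.0007, "y": 0.06, "z": 0, "rx": 0, "ry": 0, "rz": 0}

```text
time: 37.7
tool_pos: [0.4693, -0.2183, 0.0479]
orientation: [[0.001, 0.061, 0.998], [-0.002, 0.998, -0.061], [-1.0, -0.002, 0.002]]
wrist_force: [-4.3, -2.2, 11.8]
grip_width: -0.005
```

Request:
move_arm:
  moves:
    - {"x": 0, "y": 0.008, "z": 0, "rx": 0, "ry": 0, "rz": 0}
    - {"x": 0, "y": 0.018, "z": 0, "rx": 0, "ry": 0, "rz": 0}
    - {"x": 0, "y": 0.03, "z": 0, "rx": 0, "ry": 0, "rz": 0}
    - {"x": 0, "y": 0.042, "z": 0, "rx": 0, "ry": 0, "rz": 0}
    - {"x": 0, "y": 0.052, "z": 0, "rx": 0, "ry": 0, "rz": 0}
    - {"x": 0, "y": 0.06, "z": 0, "rx": 0, "ry": 0, "rz": 0}
    - {"x": 0, "y": 0.064, "z": 0, "rx": 0, "ry": 0, "rz": 0}
    - {"x": 0, "y": 0.067, "z": 0, "rx": 0, "ry": 0, "rz": 0}

```text
time: 38.7
tool_pos: [0.4735, -0.1517, 0.0478]
orientation: [[0.001, 0.061, 0.998], [-0.003, 0.998, -0.061], [-1.0, -0.002, 0.002]]
wrist_force: [-4.8, -7.2, 12.4]
grip_width: 0.0
```

```bash
python3 - 2>/dev/null <<'E'
from h import *
a=np.radians(-3.5)
c=snap('wrist','w23.png');P=cloud(c);D=P-np.array([.470,-.211,0]);by=-np.sin(a)*D[...,0]+np.cos(a)*D[...,1];bx=np.cos(a)*D[...,0]+np.sin(a)*D[...,1]
s=bot.sense();print(s['time'],s['tool_pos'])
E
```

```text
38.75 [ 0.47357143 -0.15175158  0.0478416 ]
```

View pics/w23.png

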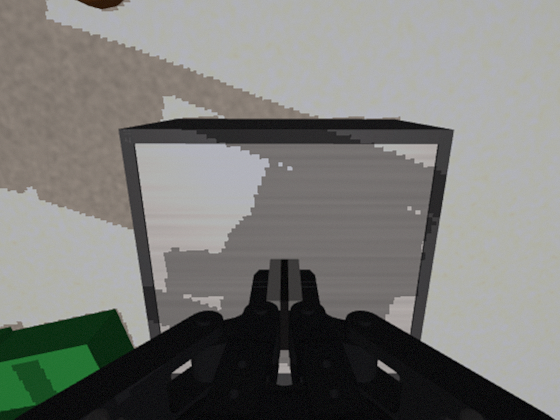

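The cover meets the end wall at row 143 with no gap, and the stop reaction is 7 N. I'll nudge it once more, then lift off.

Request:
move_arm:
  moves:
    - {"x": 0, "y": 0.001, "z": 0, "rx": 0, "ry": 0, "rz": 0}
    - {"x": 0, "y": 0.002, "z": 0, "rx": 0, "ry": 0, "rz": 0}
    - {"x": 0, "y": 0.002, "z": 0, "rx": 0, "ry": 0, "rz": 0}
    - {"x": 0, "y": 0.002, "z": 0, "rx": 0, "ry": 0, "rz": 0}
    - {"x": -0.005, "y": 0.001, "z": 0, "rx": 0, "ry": 0, "rz": 0}
    - {"x": -0.02, "y": 0.001, "z": 0, "rx": 0, "ry": 0, "rz": 0}
    - {"x": -0.05, "y": 0.001, "z": 0, "rx": 0, "ry": 0, "rz": 0}
    - {"x": -0.08, "y": 0.001, "z": 0, "rx": 0, "ry": 0, "rz": 0}

```text
time: 39.75
tool_pos: [0.4729, -0.1494, 0.1265]
orientation: [[-0.001, 0.062, 0.998], [0.001, 0.998, -0.062], [-1.0, 0.001, -0.001]]
wrist_force: [0.5, -0.4, 0.2]
grip_width: -0.003
```

Request:
move_arm:
  moves:
    - {"x": -0.03, "y": 0, "z": 0, "rx": 0, "ry": 0, "rz": 0}
    - {"x": -0.06, "y": -0.02, "z": 0, "rx": 0, "ry": 0, "rz": 0}
    - {"x": -0.08, "y": -0.06, "z": 0, "rx": 0, "ry": 0, "rz": 0}
    - {"x": -0.08, "y": -0.11, "z": 0, "rx": 0, "ry": 0, "rz": 0}
    - {"x": -0.08, "y": -0.14, "z": 0, "rx": 0, "ry": 0, "rz": 0}
    - {"x": -0.08, "y": -0.15, "z": 0, "rx": 0, "ry": 0, "rz": 0}
    - {"x": -0.08, "y": -0.15, "z": 0, "rx": 0, "ry": 0, "rz": 0}
    - {"x": -0.08, "y": -0.15, "z": 0, "rx": 0, "ry": 0, "rz": 0}

```text
time: 40.75
tool_pos: [0.4638, -0.298, 0.2058]
orientation: [[-0.001, 0.061, 0.998], [0.001, 0.998, -0.061], [-1.0, 0.001, -0.001]]
wrist_force: [-0.7, 0.6, 0.1]
grip_width: 0.005
```

```bash
python3 - 2>/dev/null <<'E'
from h import *
s=bot.sense();print(s['time'],s['tool_pos'],s['wrist_force'])
S=snap('scene','s24.png');D=snap('side','d24.png');w=snap('wrist','w24.png')
a=np.radians(-3.5);P=cloud(w);Q=P-np.array([.470,-.211,0]);by=-np.sin(a)*Q[...,0]+np.cos(a)*Q[...,1];bx=np.cos(a)*Q[...,0]+np.sin(a)*Q[...,1]
g=w['image'].mean(2)
for x in(-.03,.03):
  m=(abs(bx-x)<.006)&(abs(P[...,2]-.08)<.008)&(by>.08);print('z .08-level y span',by[m].max())
L=[]
for c,x,k in((S,(160,130,220,180),1.6),(D,(140,130,220,180),1.2)):
    im=cv2.resize(np.clip(c['image'][x[1]:x[1]+x[3],x[0]:x[0]+x[2]]*k,0,255).astype(np.uint8),None,fx=3,fy=3,interpolation=cv2.INTER_CUBIC)
    overlay(c,im,3,np.array(x[:2]),[(BIN,rect(-.104,.104,-.038,.038,.04),(0,0,255))])
    L.append(im)
cv2.imwrite('pics/f24.png',cv2.resize(np.hstack(L),(800,327)))
P=cloud(S)[225:310,265:365].reshape(-1,3);m=(P[:,2]>.034)&(P[:,2]<.05);print(cv2.minAreaRect(P[m][:,:2].astype(np.float32)*1000))
E
```

```text
40.75 [ 0.46384341 -0.29797101  0.20577157] [-0.73660948  0.55279853  0.14640654]
```

View pics/s24.png

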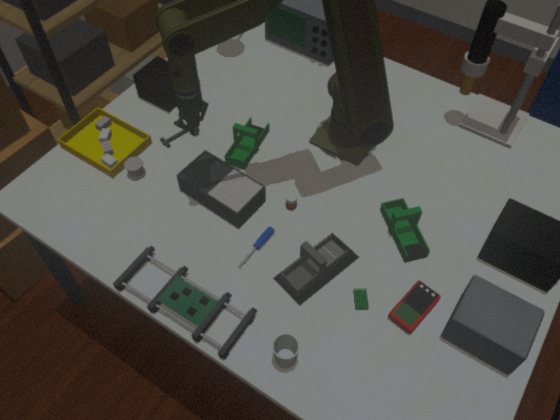

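View pics/w24.png

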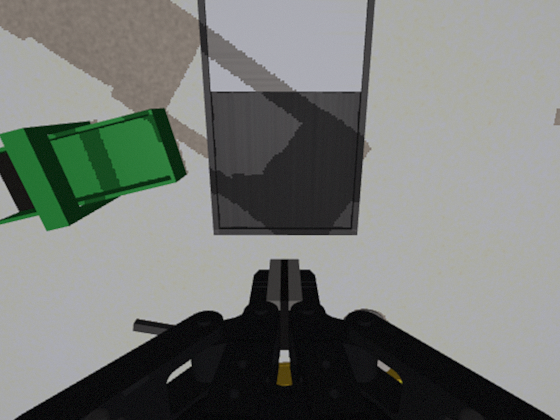

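```bash
python3 - <<'E'
from h import *
a=np.radians(-3.5)
w=load('w24');S=load('s24')
g=w['image'][:,285].mean(1);v=60+np.argmin(np.diff(cv2.blur(g[60:120].reshape(-1,1),(1,3)).ravel()));p=ray(w,285,v,.08);Q=p-[.470,-.211,0];print(v,'cover back edge box y',-np.sin(a)*Q[0]+np.cos(a)*Q[1])
for f in('s24','d24'):
    C=load(f);R=cloud(C)[(slice(225,310),slice(265,365)) if f=='s24' else (slice(215,300),slice(155,260))].reshape(-1,3)
    m=(R[:,2]>.034)&(R[:,2]<.05);print(f,cv2.minAreaRect(R[m][:,:2].astype(np.float32)*1000))
for f in('scene0','s24'):
    C=load(f);x=(160,130,220,180)
    im=cv2.resize(np.clip(C['image'][x[1]:x[1]+x[3],x[0]:x[0]+x[2]]*1.5,0,255).astype(np.uint8),(400,327),interpolation=cv2.INTER_CUBIC);cv2.imwrite('pics/q_'+f+'.png',im)
cv2.imwrite('pics/q.png',np.hstack([cv2.imread('pics/q_scene0.png'),cv2.imread('pics/q_s24.png')]))
E
```

```text
91 cover back edge box y 0.0006958263428312346
s24 ((538.186767578125, 194.03245544433594), (88.5705337524414, 212.02784729003906), 73.77484893798828)
d24 ((538.9186401367188, 191.30325317382812), (91.75098419189453, 213.17921447753906), 73.53849792480469)
```

View pics/q.png

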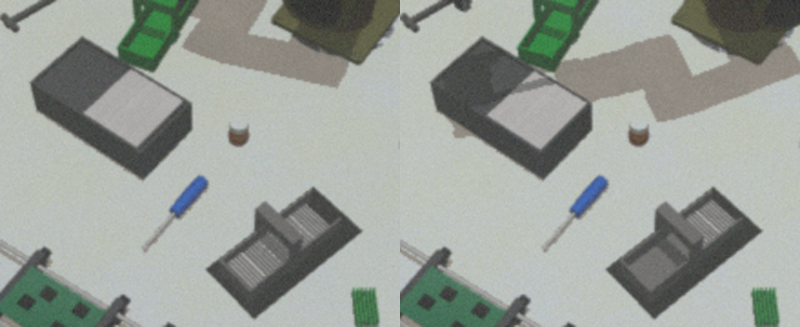

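```bash
python3 - <<'E'
from h import *
print(bot.sign_off())
E
```

```text
the job is handed in; nothing more can be done
None
```

The job is done and handed in at about 41 s. I slid the cover fully open and tipped the bin to 23°. Three heat sinks dropped into the chamber, and two stayed in the bin. I set the bin back on its mat, let go of it, and slid the cover shut.

**Checks that passed**
- **Sinks:** the chamber view before closing shows three sinks, all below 53 mm. The wrist force fell by the weight of three, and two are still seen in the bin.
- **Bin:** its final position is within about 2 mm of the start. The two fits put its angle 0.7 to 1.5° from the start, about the measuring noise.
- **Cover:** the wrist picture shows no gap at the end wall, and the cover pushed back with about 7 N at the stop.
- **Bystanders:** the last scene view shows the screwdriver, jar and green look-alikes near the box and mat unmoved.

**Checks that disagreed or failed**
- **Fingertips:** the shut fingertips were about 38 mm behind the reported TCP. I corrected this from the pictures.
- **First press:** the first touch on the cover peaked at about 38 N, above the 8 to 20 N asked. I eased it to about 15 N before dragging.
- **Third sink:** it dropped while I was already levelling the bin, still over the chamber.
- **Cover edge:** the back edge measured 0.7 mm where 2 mm was expected. I put this down to calibration error.
- **Last check script:** it stopped partway, so I redid those checks from the saved pictures.

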